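# Turn the planner board over on its stand

### The arm

A 7-joint arm with a two-finger parallel gripper is mounted at the origin on the work surface. World frame = base frame: x ahead of the robot, y to its left, z up, the work surface at z = 0. Lengths are in m, angles in rad, forces in N, time in s.
With the tool pointing down it reaches from about 0.4 to 0.85 m from the base axis. Payload 4.4 kg.
Tool frame: the origin (TCP) lies midway between the tips of the shut fingers; the grasp point (between the pads) lies robot.hold_point_z behind it (robot.hold_point_z is the distance from the TCP to the grasp point, in m); z points along the fingers, y is the direction in which the jaws open and shut (so a half turn about z gives the same grasp; the last joint's range is limited). The gripper opens to 94 mm and grips with 3 to 60 N. Pads are 16 mm wide; open, the fingers measure 119 mm over their backs; the gripper's body (75 mm by 177 mm) begins 78 mm behind the grasp point.
Start: joints at [1.135, 0.628, 0.038, 1.517, -0.027, 0.996, -0.02], TCP at [0.235, -0.606, 0.205] pointing down, gripper open.
Joint ranges: [-3.06, 3.06], [-0.37, 2.12], [-1.25, 1.32], [0.18, 2.47], [-1.1, 4.24], [0.23, 1.98], [-2.94, 2.94]. Speed limits (rad/s): [2.57, 2.57, 3.14, 3.14, 3.14, 3.14, 3.14].

### API

Orientations are given as a rotation vector (axis times angle).
In Python, from workcell import robot gives the robot as it stands.
- The arm moves only by the tool play_rows, never from a script. Its argument "motion" is a list of rows, each an object with "turn": the turn, a rotation vector about the world's x, y, z in degrees, a list of three; "travel": the shift along the world's x, y, z in mm, a list of three; "jaw": the opening, from -1 (shut) to 1 (fully open). A call has 1 to 12 rows; each row is the pose to reach, as a shift and turn from the pose measured when the call began; what a row does not reach only later rows make up. A row lasts 1/8 s, in which the tool goes at most 62.5 mm and 10.7 degrees, less where a joint would pass 70% of its speed; a pose out of reach is approached as far as the arm can. A call with a gripper value outside its range is refused whole. The fingers move at their own pace and stop on an object; "squeeze" is the grip in N (left out, the last holds). Time passes only in rows, so rows that repeat a pose let the fingers close. It gives the time, the measured TCP pose, the force and the opening at its end, in the units of the state.
- robot.get_state(): the state, without advancing time (a new reading comes with each control period).
- robot.get_image(name): name is "scene" or "side" or "wrist"; returns the picture (384x512x3 uint8, red, green, blue); there is no depth.
- robot.calibration(name): a dict with "intrinsics" (3x3 intrinsics, pixels), "position" and "attitude" of the camera in the world. Camera axes: x right, y up, looking along -z (the intrinsics and any distortion apply to the point x, -y, -z); pixel columns grow to the right and rows downward; lengths in m; the calibration is good to about 2 mm. A picture is of the moment at which its call begins: read the wrist's pose just before it. calibration takes no time and is no camera call; for the wrist camera it gives the pose at the moment of the call.
- robot.job_done(): hands the job in, once; it reports no verdict.
The state is a dict: "time_s": time; "joints": joint angles; "qvel": joint speeds; "joint_torque": joint torques, N m; "tcp_pos": TCP position; "ee_rot": TCP orientation; "force": force on the tool from outside, world axes, zero at the start; "moment": the same for the moment, N m; "gripper_width": finger opening in m.
Only numpy, scipy, OpenCV 4.12 (cv2) and the standard library are available. Lean on these libraries where they do the work, as an engineer would, in place of code of your own. Each camera call takes 0.05 s, during which the arm holds its last target.

### The job

The small planner whiteboard leans on the sloped document stand with its white gridded face hidden against the stand. Slide it along the ledge until one end clearly sticks out past the side of the stand so that you can get a finger behind it, then turn it over and, without dropping it on the desk, leave it leaning on the stand again: long edge down on the ledge, flat against the slope, white face showing, and neither end sticking out past the stand. Leave everything else where it is.

Things in the scene. Friction and masses are not known exactly. Their poses are not given: they have to be found in the camera images.
- stand: Fixed grey stand, 220 (its y) x 150 x 144 mm tall. Origin: centre of its underside; z up. Its flat solid face, 12 mm thick, looks to +x (away from the robot) and up, 60 deg from horizontal: up the slope is (-0.5,0,0.866), out of it (0.866,0,0.5) in its frame. The face ends 132 mm up from the ledge, 12 mm past the board. Both sides are open air for 90 mm; no part is wider than 220 mm.
- ledge_mid (a point): Point on the stand at mid-width, in the inner corner of sloping face and ledge (40, 0, 30 mm in the stand's frame, same axes). The ledge is square to the face, sticks out 24 mm from it, and runs the stand's whole width with no lip and no end stops.
- board_center (a point): Centre of the loose board: rigid plate 120 x 180 x 12 mm (its x, y, z), 0.14-0.28 kg, aluminium frame, white gridded face +z, brown back -z; graspable only across its thickness. At the start a long edge is on the ledge, brown side out, x up the slope, y along the stand's y, within 18 mm of mid-width. At rest its centre is 60 mm up the slope from ledge_mid, 6 mm out of it.
- eraser: Bystander, loose: whiteboard eraser, grey felt with black plastic back, 52 x 112 x 34 mm, lying on the desk in front of the stand's foot. Origin: centre of its underside
- calculator: Bystander, loose: flat grey pocket calculator with dark keys, 130 x 85 x 21 mm, lying on the desk in front of the stand's foot. Origin: centre of its underside
- stapler: Bystander, loose: black stapler, 40 x 130 x 44 mm, lying on the desk behind the stand (robot's side). Origin: centre of its underside
- pen_cup: Bystander, loose: dark steel pen cup, 76 mm across, 100 mm tall (170 with the pens), at one side of the desk. Origin: centre of its underside
- tape_dispenser: Bystander, loose: black tape dispenser with a clear roll, 140 x 60 x 86 mm, at one side of the desk. Origin: centre of its underside
- bottle: Bystander, loose: small closed bottle with white cap, 60 mm across, 150 mm tall, at one side of the desk. Origin: centre of its underside
- mug: Bystander, loose: white mug, 80 mm across, 95 mm tall, at one side of the desk. Origin: centre of its underside
Not all that is in view belongs to the job. What is shaped like the part that bears board_center but pink is not meant.

How it is judged:
On the way:
1. the board, still brown side out on the stand, has been slid along the ledge until an end sticks out 25 mm or more past the stand's side ((y of board_center in the frame of stand above 0.045 m or y of board_center in the frame of stand below -0.045 m) and angle between board_center's own z axis and vertical between 1.9 and 2.3 rad and distance between board_center and ledge_mid below 0.13 m and z of board_center in the frame of stand between 0.073 and 0.097 m and x of board_center in the frame of stand between 0.0032 and 0.0272 m), for 0.2 s.
At the end, for the whole second after the job is handed in: The board leans on the stand white face out: face at 60 +- 6 deg, long edge along the ledge within 0.1 rad, centre within 9 mm (stand x and z) of its resting place on ledge and slope and within 25 mm of mid-width (an end sticks out from 20 mm on) (angle between board_center's own z axis and vertical between 0.94 and 1.15 rad and angle between the y axis of board_center and the y axis of stand, either way round below 0.1 rad and y of board_center in the frame of stand between -0.025 and 0.025 m and x of board_center in the frame of stand between 0.0062 and 0.0242 m and z of board_center in the frame of stand between 0.076 and 0.094 m); the robot touches nothing.
It fails at once if the board was dropped onto the desk (height (world z) of board_center below 0.04 m).
It fails at once if one of the other things on the desk was moved more than 30 mm (distance of any of eraser, calculator, stapler, pen_cup, tape_dispenser, bottle, mug from where it was at the start of the episode above 0.03 m).
It also fails if it takes over 72 s, if anything falls off the work surface, if the arm or the gripper's body presses on something with over 40 N, if the wrist force passes 120 N, or if a joint passes its speed limit or range.

## Working session

There is one attempt and no reset: what is moved stays moved. The work goes in short steps, Python scripts to look and compute and a tool call to move; the robot and the scene stay as the last step left them, time stands still between calls to the robot, and variables do not carry over. Pictures are saved under pics/ and viewed, and the job is handed in when it is done.

Besides the shell and the picture viewer there is one more tool, called after "Emit:" by a JSON object that holds its "api" and its "payload". play_rows: Moves the arm, as the interface text tells. Its arguments: {"type":"object","properties":{"motion":{"type":"array"},"squeeze":{"type":"number"}},"required":["motion"]}

```bash
ls; mkdir -p pics; python3 - <<'E'
from workcell import robot
import cv2
print(robot.get_state(), getattr(robot,'hold_point_z',None))
for n in("scene","side","wrist"):
    c=robot.calibration(n); print(n,c)
    cv2.imwrite(f"pics/a_{n}.png",robot.get_image(n)[:,:,::-1])
E
```

```text
pics
{'time_s': 0.0, 'joints': array([ 1.13518321,  0.62932592,  0.03839786,  1.51832611, -0.02694987,
        0.99627438, -0.02000573]), 'qvel': array([ 0.00075569, -0.0011481 , -0.00305461,  0.00030939, -0.00197783,
       -0.0004768 ,  0.00010822]), 'joint_torque': array([-1.95814819e-04, -5.49739981e+01,  1.14388425e+00, -1.86637723e+01,
       -5.20405162e-02,  2.35843216e-02,  1.69835844e-04]), 'tcp_pos': array([ 0.23474366, -0.60544651,  0.20457981]), 'ee_rot': array([-3.08627419e+00, -5.77359286e-01,  5.83081785e-04]), 'force': array([0.17217972, 0.2765572 , 0.31687684]), 'moment': array([-0.04809555,  0.03526409,  0.0326993 ]), 'gripper_width': 0.09401432502938943} 0.0188
scene {'intrinsics': array([[436.8648989 ,   0.        , 264.22571509],
       [  0.        , 436.8648989 , 188.41270462],
       [  0.        ,   0.        ,   1.        ]]), 'position': array([ 1.64099779, -0.50238021,  0.84974593]), 'attitude': array([0.88168921, 0.54756985, 1.01148503])}
side {'intrinsics': array([[348.94878946,   0.        , 260.8251559 ],
       [  0.        , 348.94878946, 191.13742924],
       [  0.        ,   0.        ,   1.        ]]), 'position': array([0.26889611, 0.826374  , 0.82649768]), 'attitude': array([ 0.21838676, -1.16897558, -2.49564017])}
wrist {'intrinsics': array([[321.71144704,   0.        , 252.3504374 ],
       [  0.        , 321.71144704, 190.31179656],
       [  0.        ,   0.        ,   1.        ]]), 'position': array([ 0.31109924, -0.57559221,  0.38492403]), 'attitude': array([-0.24999022,  0.17324454, -1.19110296])}
```

View pics/a_scene.png

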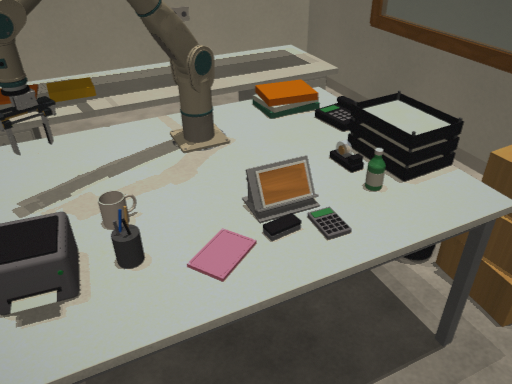

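View pics/a_side.png

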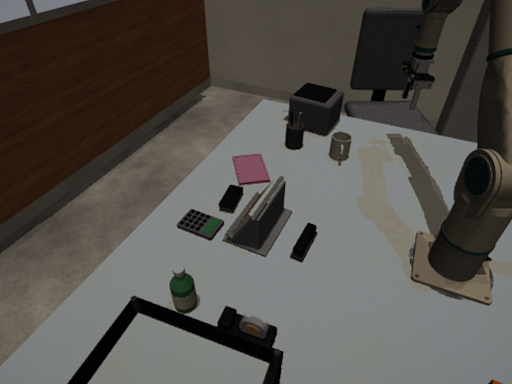

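View pics/a_wrist.png

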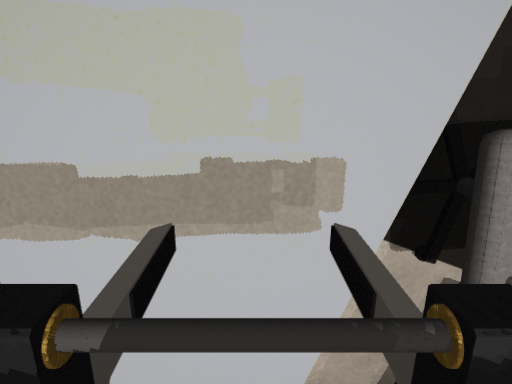

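```bash
python3 - <<'E'
import cv2
a=cv2.imread("pics/a_scene.png")[140:250,220:370]; cv2.imwrite("pics/b_scene.png",cv2.resize(a,None,fx=5,fy=5,interpolation=cv2.INTER_CUBIC))
a=cv2.imread("pics/a_side.png")[165:275,165:325]; cv2.imwrite("pics/b_side.png",cv2.resize(a,None,fx=5,fy=5,interpolation=cv2.INTER_CUBIC))
E
```

```text
(no output)
```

View pics/b_scene.png

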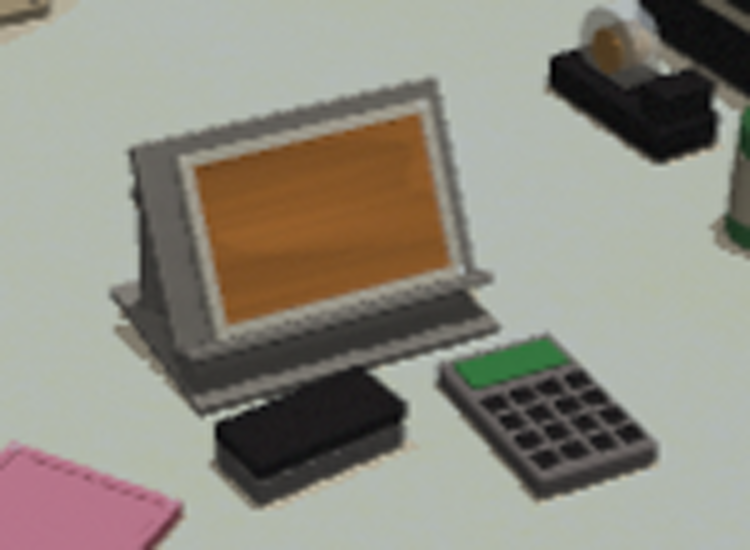

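View pics/b_side.png

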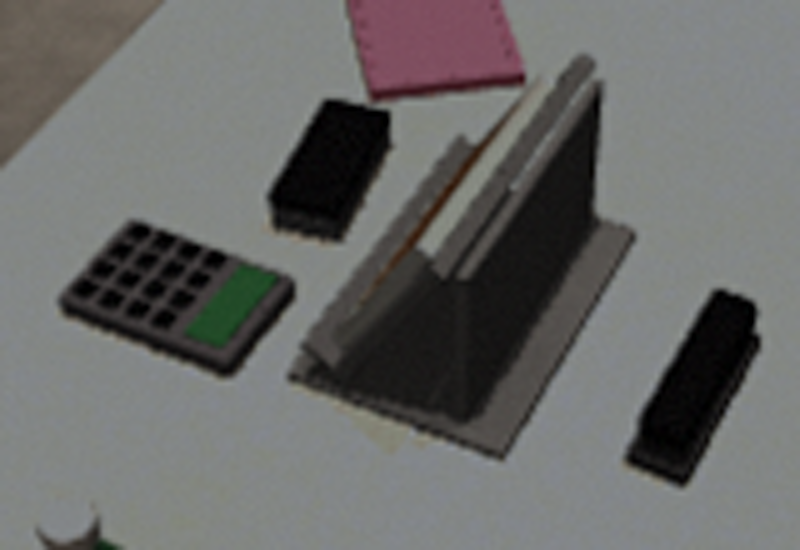

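```bash
cat > h.py <<'E'
import numpy as np, cv2
from scipy.spatial.transform import Rotation as R
from scipy.optimize import least_squares
from workcell import robot
def proj(cal,P):
    Rm=R.from_rotvec(cal["attitude"]).as_matrix()
    p=(np.asarray(P)-cal["position"])@Rm
    p=p*[1,-1,-1]; q=p@cal["intrinsics"].T
    return q[:,:2]/q[:,2:]
def ray(cal,uv):
    K=cal["intrinsics"]; d=np.linalg.inv(K)@[uv[0],uv[1],1]
    d=d*[1,-1,-1]; d=R.from_rotvec(cal["attitude"]).as_matrix()@d
    return cal["position"],d/np.linalg.norm(d)
def onplane(cal,uv,z):
    o,d=ray(cal,uv); return o+d*(z-o[2])/d[2]
def snap(n,f,box=None,s=5):
    c=robot.calibration(n); im=robot.get_image(n)[:,:,::-1]
    cv2.imwrite(f"pics/{f}_full.png",im)
    if box:
        x0,y0,x1,y1=box; im=cv2.resize(im[y0:y1,x0:x1],None,fx=s,fy=s,interpolation=cv2.INTER_CUBIC)
    cv2.imwrite(f"pics/{f}.png",im); return c
E
python3 - <<'E'
from h import *
cs,cd=robot.calibration("scene"),robot.calibration("side")
S=lambda u,v:((u-2)/5+220,(v-2)/5+140)
D=lambda u,v:((u-2)/5+165,(v-2)/5+165)
top=lambda y:(.04-.066,y,.03+.1143)
obs=[(cs,S(203,415),(.075,-.11,0)),(cs,S(499,327),(.075,.11,0.003)),(cs,S(132,150),top(-.11)),(cs,S(435,80),top(.11)),
 (cd,D(503,460),(-.075,.11,0)),(cd,D(636,236),(-.075,-.11,0)),(cd,D(290,379),(.075,.11,0)),(cd,D(585,55),top(-.11))]
def W(p,L):
    c,s=np.cos(p[2]),np.sin(p[2]); return np.array([p[0]+c*L[0]-s*L[1],p[1]+s*L[0]+c*L[1],L[2]])
f=lambda p:np.concatenate([proj(c,[W(p,L)])[0]-uv for c,uv,L in obs])
for (c,uv,L) in obs: print(L,onplane(c,uv,L[2]))
r=least_squares(f,[.6,0,0]); p=r.x; print(p,np.degrees(p[2])); print(r.fun.reshape(-1,2).round(1))
# board outer corners on plane of board's outside (12mm out)
c,s=np.cos(p[2]),np.sin(p[2]); Rz=np.array([[c,-s,0],[s,c,0],[0,0,1]])
up=Rz@[-.5,0,.866]; n=Rz@[.866,0,.5]; yv=Rz@[0,1,0]; P0=W(p,(.04,0,.03))
for uv in [S(178,157),S(430,98),S(470,270),S(217,340)]:
    o,d=ray(cs,uv); t=((P0+.012*n-o)@n)/(d@n); X=o+t*d-P0; print("board",(X@up).round(4),(X@yv).round(4))
np.save("stand.npy",p)
for nm,uv,z in[("eraser",S(310,425),.034),("calc",S(550,415),.021),("pen",(122,250),.0)]: print(nm,onplane(cs,uv,z))
print("stapler",onplane(cd,D(695,385),.03))
E
```

```text
(0.075, -0.11, 0) [ 6.54124048e-01 -2.59860712e-02 -1.11022302e-16]
(0.075, 0.11, 0.003) [0.66043005 0.19071955 0.003     ]
(-0.026000000000000002, -0.11, 0.14429999999999998) [ 0.55799534 -0.02755711  0.1443    ]
(-0.026000000000000002, 0.11, 0.14429999999999998) [0.56597491 0.18965997 0.1443    ]
(-0.075, 0.11, 0) [0.51227366 0.19274409 0.        ]
(-0.075, -0.11, 0) [ 5.04812586e-01 -2.60160236e-02 -1.11022302e-16]
(0.075, 0.11, 0) [ 6.59673236e-01  1.88075088e-01 -1.11022302e-16]
(-0.026000000000000002, -0.11, 0.14429999999999998) [ 0.55022121 -0.02361086  0.1443    ]
[ 0.58283948  0.08255898 -0.0281219 ] -1.611266350280544
[[-0.9  0.4]
 [-0.   0.1]
 [-0.3 -0.7]
 [-0.  -1. ]
 [ 0.2  0.6]
 [-0.1  0.1]
 [-0.7  0.4]
 [-0.7 -0.8]]
board 0.1193 -0.0847
board 0.1185 0.0969
board 0.0009 0.1
board 0.0004 -0.0855
eraser [0.73141874 0.00836552 0.034     ]
calc [0.77457421 0.15356211 0.021     ]
pen [ 0.5899907  -0.44363349  0.        ]
stapler [0.41949956 0.11444278 0.03      ]
```

```bash
cat >> h.py <<'E'
p=np.load("stand.npy"); Rz=R.from_euler('z',p[2]).as_matrix()
u=Rz@[-.5,0,np.sqrt(.75)]; n=Rz@[np.sqrt(.75),0,.5]; yv=Rz@[0,1,0]
P0=np.array([p[0],p[1],0])+Rz@[.04,0,.03]
def rot(sign,spin=0):
    z=-u; y=sign*n; M=np.stack([np.cross(y,z),y,z],1)
    return R.from_rotvec(np.radians(spin)*z)*R.from_matrix(M)
def tgt(y,nn,s,sign=1,spin=0,show=True):
    """TCP target in stand coords (mm): y along, nn out of face, s up the slope"""
    st=robot.get_state()
    X=P0+(yv*y+n*nn+u*s)/1000
    d=(X-st["tcp_pos"])*1000
    r=(rot(sign,spin)*R.from_rotvec(st["ee_rot"]).inv()).as_rotvec(degrees=True)
    print("travel",d.round(1),"turn",r.round(1),"|",np.linalg.norm(r).round(1))
def where():
    st=robot.get_state(); X=(st["tcp_pos"]-P0)*1000
    Rt=R.from_rotvec(st["ee_rot"])
    e=[np.degrees((rot(s)*Rt.inv()).magnitude()).round(1) for s in(1,-1)]
    print("t",round(st["time_s"],2),"y,n,s",(X@yv).round(1),(X@n).round(1),(X@u).round(1),"roterr+/-",e,"q",st["joints"].round(2),"F",st["force"].round(1),"w",round(st["gripper_width"],4))
E
python3 - <<'E'
from h import *
where(); tgt(-104,19,230)
for nm,uv,z in[("bottle",(375,190),0.),("tape",(347,162),.0),("mug",(113,225),0.),("pencup",(130,264),0)]: print(nm,onplane(robot.calibration("scene"),uv,z))
E
```

```text
t 0.15 y,n,s -697.7 -231.8 335.7 roterr+/- [np.float64(72.9), np.float64(115.4)] q [ 1.14  0.63  0.04  1.52 -0.03  1.   -0.02] F [ 0.1 -0.7 -0.2] w 0.094
travel [286.6 585.8  33.9] turn [-18.4 -26.   65.6] | 72.9
bottle [0.66776309 0.41702914 0.        ]
tape [0.46082877 0.44519234 0.        ]
mug [ 0.45746769 -0.44501732  0.        ]
pencup [ 0.65993807 -0.4355124   0.        ]
```

Emit:
{"api": "play_rows", "payload": {"motion": [{"turn": [0, 0, 0], "travel": [0, 0, 60], "jaw": -1}, {"turn": [-2, -3, 8], "travel": [30, 60, 100], "jaw": -1}, {"turn": [-5, -7, 17], "travel": [55, 110, 100], "jaw": -1}, {"turn": [-7, -10, 25], "travel": [80, 160, 100], "jaw": -1}, {"turn": [-9, -13, 33], "travel": [105, 215, 100], "jaw": -1}, {"turn": [-12, -16, 41], "travel": [130, 270, 100], "jaw": -1}, {"turn": [-14, -20, 50], "travel": [160, 325, 100], "jaw": -1}, {"turn": [-16, -23, 58], "travel": [185, 380, 100], "jaw": -1}, {"turn": [-18.4, -26, 65.6], "travel": [210, 435, 90], "jaw": -1}, {"turn": [-18.4, -26, 65.6], "travel": [240, 490, 75], "jaw": -1}, {"turn": [-18.4, -26, 65.6], "travel": [265, 545, 55], "jaw": -1}, {"turn": [-18.4, -26, 65.6], "travel": [286, 586, 34], "jaw": -1}]}}

```text
time_s: 1.65
tcp_pos: [0.4727, -0.1148, 0.27]
ee_rot: [1.974, 1.914, 0.519]
force: [0.2, -0.3, 0.3]
gripper_width: 0.0005
```

```bash
python3 - <<'E'
from h import *
where(); tgt(-104,19,230); tgt(-104,19,50)
E
```

```text
t 1.65 y,n,s -200.4 -5.1 280.1 roterr+/- [np.float64(1.7), np.float64(179.5)] q [ 0.33  0.12 -0.04  2.32 -0.6   0.26  0.81] F [ 0.2 -0.3  0.3] w 0.0005
travel [ 48.6  95.1 -31.3] turn [-1.4 -1.  -0.2] | 1.7
travel [ 138.6   92.5 -187.2] turn [-1.4 -1.  -0.2] | 1.7
```

Emit:
{"api": "play_rows", "payload": {"motion": [{"turn": [-1, -1, 0], "travel": [25, 48, -16], "jaw": -1}, {"turn": [-1.4, -1, 0], "travel": [48, 95, -31], "jaw": -1}, {"turn": [-1.4, -1, 0], "travel": [60, 95, -51], "jaw": -1}, {"turn": [-1.4, -1, 0], "travel": [80, 94, -86], "jaw": -1}, {"turn": [-1.4, -1, 0], "travel": [100, 94, -120], "jaw": -1}, {"turn": [-1.4, -1, 0], "travel": [120, 93, -155], "jaw": -1}, {"turn": [-1.4, -1, 0], "travel": [130, 93, -172], "jaw": -1}, {"turn": [-1.4, -1, 0], "travel": [139, 92, -187], "jaw": -1}, {"turn": [-1.4, -1, 0], "travel": [139, 92, -187], "jaw": -1}]}}

```text
time_s: 2.78
tcp_pos: [0.6446, -0.0246, 0.1393]
ee_rot: [2.013, 1.965, 0.418]
force: [-1.0, -0.2, 0.5]
gripper_width: 0.0005
```

```bash
python3 - <<'E'
from h import *
where(); tgt(-104,18,50);tgt(-25,18,50)
snap("scene","c_scene",(200,100,360,230)); 
E
```

```text
t 2.77 y,n,s -105.4 76.1 82.3 roterr+/- [np.float64(6.1), np.float64(179.8)] q [-0.28  0.59  0.39  2.05 -1.1   0.23  1.03] F [-1.  -0.2  0.5] w 0.0005
travel [-34.1   2.4 -57. ] turn [-0.2 -6.1 -0.2] | 6.1
travel [-31.9  81.3 -57. ] turn [-0.2 -6.1 -0.2] | 6.1
```

View pics/c_scene.png

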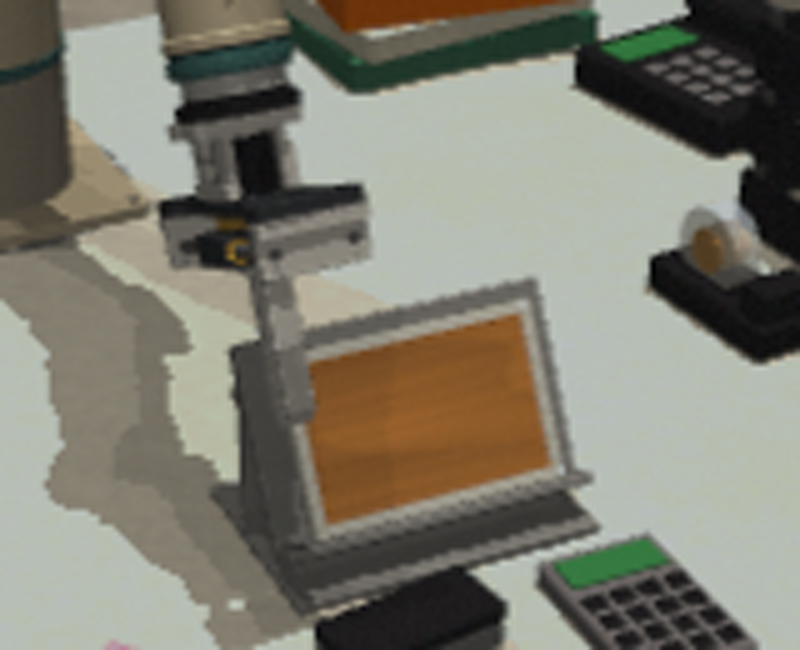

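```bash
python3 - <<'E'
from h import *
import json
st=robot.get_state()
S=[([1.13518321,.62932592,.03839786,1.51832611,-.02694987,.99627438,-.02000573],[.23474366,-.60544651,.20457981],[-3.08627419,-.577359286,.000583]),
 (None,None,None)]
D=[S[0],(list(st["joints"]),list(st["tcp_pos"]),list(st["ee_rot"]))]
json.dump([[list(map(float,a)) for a in d] for d in D],open("samp.json","w"))
import itertools
Y=lambda a:R.from_euler('y',a); Z=lambda a:R.from_euler('z',a)
C=R.from_matrix(np.array([[0,-1,0],[1,0,0],[0,0,1]])) 
best=[]
for sg in itertools.product([1,-1],repeat=3):
  for s1 in(1,-1):
    for s4 in itertools.product([1,-1],repeat=1):
      e=[]
      for q,t,r in D:
        M=Z(s1*q[0])*Y(q[1])*Z(sg[0]*q[2])*Y(q[3])*Z(sg[1]*q[4])*Y(q[5])*Z(sg[2]*q[6])*C
        e.append(np.degrees((M*R.from_rotvec(r).inv()).magnitude()))
      best.append((max(e),e,s1,sg))
best.sort(key=lambda b:b[0]); print(best[:4])
E
```

```text
[(np.float64(2.862641329174975e-06), [np.float64(2.862641329174975e-06), np.float64(3.934329749637847e-14)], -1, (-1, -1, -1)), (np.float64(2.862641329174975e-06), [np.float64(2.862641329174975e-06), np.float64(3.934329749637847e-14)], -1, (-1, -1, -1)), (np.float64(24.833619391381763), [np.float64(4.741991853981089), np.float64(24.833619391381763)], -1, (-1, 1, 1)), (np.float64(24.833619391381763), [np.float64(4.741991853981089), np.float64(24.833619391381763)], -1, (-1, 1, 1))]
```

Emit:
{"api": "play_rows", "payload": {"motion": [{"turn": [0, -5, 0], "travel": [0, -10, 40], "jaw": -1}, {"turn": [5, -10, 0], "travel": [0, -30, 90], "jaw": -1}, {"turn": [8, -15, 10], "travel": [0, -60, 120], "jaw": -1}]}}

```text
time_s: 3.2
tcp_pos: [0.6465, -0.0639, 0.2355]
ee_rot: [1.919, 1.947, 0.686]
force: [0.1, -1.1, -1.5]
gripper_width: 0.0
```

```bash
cat > kin.py <<'E'
from h import *
import json
Y=lambda a:R.from_euler('y',a); Z=lambda a:R.from_euler('z',a)
C=R.from_matrix(np.array([[0,-1,0],[1,0,0],[0,0,1]]))
def frames(q):
    A=Z(-q[0]);B=A*Y(q[1])*Z(-q[2]);Cc=B*Y(q[3])*Z(-q[4]);D=Cc*Y(q[5])*Z(-q[6])
    B0=A*Y(q[1]); C0=B*Y(q[3]); D0=Cc*Y(q[5])
    return A,B,Cc,D,B0,C0,D0
def cols(q):
    A,B,Cc,D,B0,C0,D0=frames(q); x,z=[1,0,0],[0,0,1]
    return np.stack([np.array(z),A.apply(x),B.apply(z),B.apply(x),Cc.apply(z),Cc.apply(x),D.apply(z)],1)
def fit():
    S=json.load(open("samp.json")); M=np.vstack([cols(q) for q,_,_ in S]); b=np.concatenate([t for _,t,_ in S])
    L,res,rk,sv=np.linalg.lstsq(M,b,rcond=1e-4); return L,np.abs(M@L-b).max(),rk,sv
LO=np.array([-3.06,-.37,-1.25,.18,-1.1,.23,-2.94]);HI=np.array([3.06,2.12,1.32,2.47,4.24,1.98,2.94])
def add():
    S=json.load(open("samp.json")); st=robot.get_state()
    S.append([list(map(float,st[k])) for k in("joints","tcp_pos","ee_rot")]); json.dump(S,open("samp.json","w"))
E
python3 - <<'E'
from kin import *
add(); where()
S=json.load(open("samp.json"))
L,e,rk,sv=fit(); print(L.round(4),e,rk,sv.round(3))
E
```

```text
t 3.2 y,n,s -144.6 126.7 164.1 roterr+/- [np.float64(7.9), np.float64(179.5)] q [ 0.17  0.4   0.    2.08 -1.1   0.23  1.22] F [ 0.1 -1.1 -1.5] w 0.0
[ 0.3286 -0.0122  0.519   0.0765  0.3395 -0.0202  0.3323] 0.024565428771939762 7 [3.411 2.736 1.266 0.432 0.238 0.16  0.07 ]
```

```bash
python3 - <<'E'
from kin import *
S=json.load(open("samp.json"))
for q,t,r in S: print(np.degrees((frames(q)[3]*C*R.from_rotvec(r).inv()).magnitude()))
b=np.concatenate([t for _,t,_ in S])
def cand(q):
    A,B,Cc,D,B0,C0,D0=frames(q); x,y,z=[1,0,0],[0,1,0],[0,0,1]
    return dict(h=z,d3=B.apply(z),d5=Cc.apply(z),d7=D.apply(z),ax=A.apply(x),bx=B.apply(x),c0x=C0.apply(x),cx=Cc.apply(x),d0x=D0.apply(x),ay=A.apply(y),by=B.apply(y),c0y=C0.apply(y),d0y=D0.apply(y),b0y=B0.apply(y),cy=Cc.apply(y))
K=[cand(q) for q,_,_ in S]; base=['h','d3','d5','d7']
import itertools
oth=[k for k in K[0] if k not in base]; out=[]
for m in range(0,4):
  for c in itertools.combinations(oth,m):
    M=np.vstack([np.stack([k[n_] for n_ in base+list(c)],1) for k in K]); L=np.linalg.lstsq(M,b,rcond=1e-6)[0]
    out.append((np.abs(M@L-b).max(),m,c,L.round(4)))
out.sort(key=lambda o:o[0])
for o in out[:12]: print(o)
print([o for o in out if o[1]<=2][:6])
E
```

```text
2.862641329174975e-06
3.934329749637847e-14
5.276750140484013e-14
(np.float64(8.079112379100195e-10), 3, ('c0y', 'b0y', 'cy'), array([ 3.362e-01,  5.591e-01,  3.821e-01,  3.757e-01, -1.620e-02,
       -1.150e-02, -4.000e-04]))
(np.float64(8.079114321990488e-10), 3, ('by', 'b0y', 'cy'), array([ 3.362e-01,  5.591e-01,  3.821e-01,  3.757e-01, -1.620e-02,
       -1.150e-02, -4.000e-04]))
(np.float64(8.079115154657757e-10), 3, ('ay', 'by', 'd0y'), array([ 3.362e-01,  5.591e-01,  3.821e-01,  3.757e-01, -1.150e-02,
       -1.620e-02, -4.000e-04]))
(np.float64(8.079115709769269e-10), 3, ('ay', 'c0y', 'cy'), array([ 3.362e-01,  5.591e-01,  3.821e-01,  3.757e-01, -1.150e-02,
       -1.620e-02, -4.000e-04]))
(np.float64(8.079116264880781e-10), 3, ('ay', 'c0y', 'd0y'), array([ 3.362e-01,  5.591e-01,  3.821e-01,  3.757e-01, -1.150e-02,
       -1.620e-02, -4.000e-04]))
(np.float64(8.079116264880781e-10), 3, ('by', 'd0y', 'b0y'), array([ 3.362e-01,  5.591e-01,  3.821e-01,  3.757e-01, -1.620e-02,
       -4.000e-04, -1.150e-02]))
(np.float64(8.079116542436537e-10), 3, ('c0y', 'd0y', 'b0y'), array([ 3
[... 907 characters left out ...]
4(0.0001462944490397966), 2, ('ay', 'c0y'), array([ 0.336 ,  0.5588,  0.3823,  0.3753, -0.0115, -0.0164])), (np.float64(0.00014629444903985211), 2, ('c0y', 'b0y'), array([ 0.336 ,  0.5588,  0.3823,  0.3753, -0.0164, -0.0115])), (np.float64(0.00014629444903987987), 2, ('ay', 'by'), array([ 0.336 ,  0.5588,  0.3823,  0.3753, -0.0115, -0.0164])), (np.float64(0.00014629444903990763), 2, ('by', 'b0y'), array([ 0.336 ,  0.5588,  0.3823,  0.3753, -0.0164, -0.0115])), (np.float64(0.0011684520598550518), 2, ('c0x', 'by'), array([ 0.3257,  0.5596,  0.3784,  0.373 , -0.0059, -0.0281])), (np.float64(0.001168452059855496), 2, ('c0x', 'c0y'), array([ 0.3257,  0.5596,  0.3784,  0.373 , -0.0059, -0.0281]))]
```

```bash
cat >> kin.py <<'E'
S_=json.load(open("samp.json"))
def cc(q):
    A,B,Cc,D,B0,C0,D0=frames(q); y,z=[0,1,0],[0,0,1]
    return np.stack([z,B.apply(z),Cc.apply(z),D.apply(z),A.apply(y),B.apply(y),D0.apply(y)],1),D
LL=np.linalg.lstsq(np.vstack([cc(q)[0] for q,_,_ in S_[:3]]),np.concatenate([t for _,t,_ in S_[:3]]),rcond=1e-9)[0]
def fk(q):
    M,D=cc(q); return M@LL,D*C
def rotg(sign,g=0,tilt=0):
    """g deg: tool z leans in board plane, +g: hand leans to +y (points to -y). tilt deg: about y"""
    z0,y0=-u,sign*n
    M=R.from_matrix(np.stack([np.cross(y0,z0),y0,z0],1))
    return R.from_rotvec(np.radians(tilt)*yv)*R.from_rotvec(np.radians(g)*(-n))*M
def pos(y,nn,s): return P0+(yv*y+n*nn+u*s)/1000
def ik(X,Rt,q0,post=1e-3,qp=None):
    qp=q0 if qp is None else qp
    def f(q):
        t,r=fk(q); return np.concatenate([(t-X)*5,(Rt*r.inv()).as_rotvec(),post*(q-qp)])
    r=least_squares(f,np.clip(q0,LO+1e-3,HI-1e-3),bounds=(LO+.0,HI),max_nfev=60)
    t,rr=fk(r.x); return r.x,np.linalg.norm(t-X),(Rt*rr.inv()).magnitude()
def sols(X,Rt,N=60,seed=0):
    g=np.random.default_rng(seed); out=[]
    for _ in range(N):
        q,e,a=ik(X,Rt,g.uniform(LO,HI),1e-4)
        if e<1e-3 and a<5e-3: out.append((np.min(np.minimum(q-LO,HI-q)),q))
    out.sort(key=lambda o:-o[0]); return out
E
cat > s1.py <<'E'
from kin import *
for side in(1,-1):
  for sign in(1,-1):
    for g in(-25,0,25,50):
      # hold point at y=side*132, s=90
      Rt=rotg(sign,g*side); hp=pos(side*132,6,88); X=hp+Rt.apply([0,0,.0188])
      o=sols(X,Rt,40)
      print(side,sign,g,len(o),[(round(m,2),q.round(2)) for m,q in o[:2]])
E
time python3 s1.py
```

```text
1 1 -25 16 [(np.float64(0.22), array([ 0.42,  0.93, -1.02,  2.25,  2.34,  0.54, -2.3 ])), (np.float64(0.22), array([ 0.37,  0.88, -0.92,  2.25,  2.46,  0.48, -2.44]))]
1 1 0 18 [(np.float64(0.33), array([ 0.04,  0.84, -0.92,  2.14,  1.76,  0.91, -2.13])), (np.float64(0.32), array([-0.08,  0.75, -0.71,  2.15,  1.77,  0.74, -2.18]))]
1 1 25 24 [(np.float64(0.59), array([-0.45,  0.83, -0.49,  1.88,  1.29,  1.09, -1.96])), (np.float64(0.59), array([-0.46,  0.83, -0.48,  1.88,  1.29,  1.09, -1.96]))]
1 1 50 24 [(np.float64(0.86), array([-1.07,  1.07,  0.43,  1.55,  0.57,  1.09, -1.45])), (np.float64(0.84), array([-1.02,  1.05,  0.33,  1.55,  0.65,  1.14, -1.51]))]
1 -1 -25 19 [(np.float64(0.22), array([ 0.42,  0.94, -1.03,  2.25,  2.33,  0.55,  0.86])), (np.float64(0.22), array([ 0.41,  0.92, -1.  ,  2.25,  2.36,  0.53,  0.82]))]
1 -1 0 21 [(np.float64(0.33), array([ 0.04,  0.84, -0.92,  2.14,  1.76,  0.91,  1.01])), (np.float64(0.32), array([-0.08,  0.75, -0.71,  2.15,  1.77,  0.74,  0.96]))]
1 -1 25 21 [(np.float64(0.59), array([-0.36,  0.88, -0.65,  1.88,  1.35,  1.21,  1.16])), (np.fl
[... 927 characters left out ...]
p.float64(0.24), array([ 0.26,  0.87, -0.87,  2.23,  1.73,  1.21,  1.14])), (np.float64(0.24), array([ 0.21,  0.83, -0.8 ,  2.23,  1.73,  1.14,  1.13]))]
-1 -1 0 25 [(np.float64(0.17), array([ 0.69,  0.84, -1.01,  2.3 ,  2.  ,  0.73,  1.29])), (np.float64(0.17), array([ 0.68,  0.82, -0.99,  2.3 ,  2.01,  0.71,  1.27]))]
-1 -1 25 11 [(np.float64(0.06), array([ 1.06,  1.02, -1.13,  2.17,  1.63,  0.29,  2.05])), (np.float64(0.04), array([ 1.06,  1.01, -1.11,  2.17,  1.64,  0.27,  2.04]))]
-1 -1 50 16 [(np.float64(0.35), array([ 1.  ,  1.05, -0.72,  1.91, -0.71,  0.58, -1.73])), (np.float64(0.3), array([ 1.05,  1.09, -0.82,  1.91, -0.55,  0.53, -1.87]))]
real	2m0.113s
user	1m57.470s
sys	0m0.229s
```

```bash
cat >> kin.py <<'E'
def jac(q):
    t0,r0=fk(q); J=np.zeros((6,7))
    for i in range(7):
        d=np.zeros(7); d[i]=1e-6; t,r=fk(q+d); J[:3,i]=(t-t0)/1e-6; J[3:,i]=(r*r0.inv()).as_rotvec()/1e-6
    return J
def track(q,poses,sub=6,lam=.02):
    """guess of what the controller does: damped least norm steps, clipped"""
    q=np.array(q,float); out=[]
    for X,Rt in poses:
        for _ in range(sub):
            t,r=fk(q); e=np.concatenate([X-t,(Rt*r.inv()).as_rotvec()]); J=jac(q)
            m=np.linalg.norm(e[3:]); 
            dq=J.T@np.linalg.solve(J@J.T+lam**2*np.eye(6),e); q=np.clip(q+dq*min(1,.25/max(1e-9,np.abs(dq).max())),LO,HI)
        t,r=fk(q); out.append((q.copy(),np.linalg.norm(X-t),np.degrees((Rt*r.inv()).magnitude())))
    return out
E
cat > s2.py <<'E'
from kin import *
q0=robot.get_state()["joints"]
for (y,nn,s) in[(-104,18,50),(-104,18,160),(-25,18,50)]:
    Rt=rotg(1,0); o=sols(pos(y,nn,s),Rt,40); print(y,s,[(round(m,2),q.round(2)) for m,q in o[:3]])
qa=[q for m,q in sols(pos(-104,40,170),rotg(1,0),40) if 1<q[4]<3][0]
print("qa",qa.round(2))
N=14
path=[q0+(qa-q0)*k/N for k in range(1,N+1)]
poses=[fk(q) for q in path]
for (q,e,a),(X,Rt),qq in zip(track(q0,poses),poses,path): print(X.round(3),Rt.apply([0,0,1]).round(2),q.round(2),round(e*1000,1),a.round(1),"want",qq.round(2))
np.save("qa.npy",qa)
E
python3 s2.py
```

```text
-104 50 [(np.float64(0.22), array([ 0.62,  0.87, -1.  ,  2.25,  1.98,  0.77, -1.87])), (np.float64(0.22), array([ 0.61,  0.86, -0.98,  2.25,  1.99,  0.75, -1.88])), (np.float64(0.21), array([ 0.54,  0.8 , -0.86,  2.26,  2.05,  0.65, -1.97]))]
-104 160 [(np.float64(0.15), array([ 0.67,  0.56, -1.  ,  2.32,  1.73,  0.55, -1.75])), (np.float64(0.15), array([ 0.65,  0.55, -0.98,  2.32,  1.73,  0.53, -1.76])), (np.float64(0.15), array([ 0.62,  0.53, -0.93,  2.32,  1.75,  0.49, -1.77]))]
-25 50 [(np.float64(0.23), array([ 0.41,  0.86, -0.97,  2.24,  1.94,  0.82, -2.  ])), (np.float64(0.23), array([ 0.32,  0.78, -0.79,  2.24,  2.  ,  0.69, -2.09])), (np.float64(0.23), array([ 0.3 ,  0.77, -0.77,  2.24,  2.01,  0.67, -2.11]))]
qa [ 0.64  0.5  -0.93  2.26  1.59  0.47 -1.61]
[ 0.623 -0.043  0.218] [ 0.48  0.15 -0.86] [ 0.11  0.41  0.07  2.09 -1.04  0.29  1.14] 0.0 0.0 want [ 0.2   0.41 -0.06  2.09 -0.91  0.25  1.02]
[ 0.599 -0.027  0.202] [ 0.43  0.17 -0.89] [ 0.05  0.42  0.12  2.11 -0.98  0.34  1.07] 0.0 0.0 want [ 0.24  0.42 -0.13  2.1  -0.72  0.27  0.81]
[ 0.575 -0.016  0.189] [ 0.37  0.18 
[... 995 characters left out ...]
[ 0.25  0.01 -0.97] [-0.28  0.44  0.41  2.23 -0.69  0.32  0.73] 0.0 0.0 want [ 0.5   0.47 -0.66  2.21  0.82  0.4  -0.8 ]
[ 0.514 -0.036  0.159] [ 0.3  -0.01 -0.95] [-0.28  0.42  0.4   2.25 -0.71  0.25  0.73] 0.0 0.0 want [ 0.54  0.48 -0.73  2.22  1.01  0.42 -1.  ]
[ 0.529 -0.036  0.168] [ 0.36 -0.03 -0.93] [-0.27  0.41  0.36  2.26 -0.77  0.23  0.77] 18.8 2.9 want [ 0.57  0.49 -0.8   2.24  1.21  0.43 -1.2 ]
[ 0.548 -0.031  0.18 ] [ 0.42 -0.03 -0.9 ] [-0.23  0.38  0.29  2.27 -0.9   0.23  0.88] 48.1 7.4 want [ 0.61  0.49 -0.87  2.25  1.4   0.45 -1.4 ]
[ 0.57  -0.021  0.197] [ 0.5  -0.01 -0.87] [-0.09  0.34  0.09  2.29 -1.1   0.23  1.15] 85.2 14.1 want [ 0.64  0.5  -0.93  2.26  1.59  0.47 -1.61]
```

```bash
cat > s3.py <<'E'
from kin import *
q0=robot.get_state()["joints"]; qa=np.load("qa.npy")
W=[q0,[.25,.25,0,2.0,-.3,1.0,.3],[.35,.25,-.3,1.9,.9,1.2,-.8],[.6,.4,-.8,2.1,1.7,1.0,-1.6],qa]
W=[np.array(w) for w in W]
path=[]
for a,b in zip(W,W[1:]):
    N=int(np.ceil(np.abs(b-a).max()/.18)); path+=[a+(b-a)*k/N for k in range(1,N+1)]
poses=[fk(q) for q in path]
for i,((q,e,a),(X,Rt),qq) in enumerate(zip(track(q0,poses),poses,path)): print(i,X.round(3),Rt.apply([0,0,1]).round(2),q.round(2),round(e*1000,1),a.round(1),"want",qq.round(2))
E
python3 s3.py
```

```text
0 [ 0.625 -0.036  0.245] [ 0.49  0.2  -0.85] [ 0.12  0.38  0.09  2.07 -1.03  0.39  1.12] 0.0 0.0 want [ 0.18  0.38  0.    2.06 -0.97  0.36  1.06]
1 [ 0.594 -0.016  0.253] [ 0.42  0.27 -0.87] [ 0.08  0.36  0.16  2.05 -0.92  0.53  1.  ] 0.0 0.0 want [ 0.2   0.35  0.    2.05 -0.83  0.49  0.91]
2 [ 0.555 -0.005  0.258] [ 0.33  0.31 -0.89] [ 0.04  0.33  0.23  2.04 -0.8   0.67  0.86] 0.0 0.0 want [ 0.21  0.33  0.    2.04 -0.7   0.62  0.76]
3 [ 0.509 -0.005  0.262] [ 0.22  0.32 -0.92] [ 0.01  0.31  0.29  2.03 -0.68  0.8   0.72] 0.0 0.0 want [ 0.22  0.3   0.    2.03 -0.57  0.74  0.61]
4 [ 0.46  -0.016  0.267] [ 0.1   0.31 -0.95] [-0.03  0.29  0.34  2.02 -0.54  0.92  0.58] 0.0 0.0 want [ 0.24  0.28  0.    2.01 -0.43  0.87  0.45]
5 [ 0.407 -0.037  0.275] [-0.02  0.26 -0.96] [-0.07  0.27  0.4   2.01 -0.41  1.04  0.44] 0.0 0.0 want [ 0.25  0.25  0.    2.   -0.3   1.    0.3 ]
6 [ 0.388 -0.074  0.272] [-0.09  0.14 -0.99] [-0.12  0.27  0.44  2.   -0.26  1.05  0.31] 0.0 0.0 want [ 0.26  0.25 -0.04  1.99 -0.13  1.03  0.14]
7 [ 0.375 -0.116  0.274] [-0.14  0.01 -0.99] [-0.17  0.27  0.49  1.98 -0.11  1
[... 1273 characters left out ...]
3 -0.71 -0.56] [-0.71  0.49  1.06  2.09  1.22  0.29 -1.27] 0.0 0.0 want [ 0.55  0.37 -0.7   2.06  1.54  1.04 -1.44]
17 [ 0.631 -0.267  0.377] [ 0.56 -0.63 -0.54] [-0.71  0.49  1.04  2.13  1.84  0.23 -1.94] 6.3 1.0 want [ 0.6  0.4 -0.8  2.1  1.7  1.  -1.6]
18 [ 0.626 -0.191  0.301] [ 0.58 -0.44 -0.69] [-0.56  0.41  0.75  2.19  1.91  0.23 -1.97] 25.9 4.0 want [ 0.61  0.43 -0.84  2.15  1.66  0.82 -1.6 ]
19 [ 0.605 -0.108  0.24 ] [ 0.55 -0.23 -0.8 ] [-0.33  0.36  0.41  2.24  1.98  0.23 -2.03] 49.6 7.6 want [ 0.63  0.47 -0.89  2.21  1.63  0.65 -1.6 ]
20 [ 0.57  -0.021  0.197] [ 0.5  -0.01 -0.87] [-0.04  0.35  0.01  2.29  2.08  0.23 -2.14] 74.6 11.4 want [ 0.64  0.5  -0.93  2.26  1.59  0.47 -1.61]
```

```bash
python3 - <<'E'
from kin import *
a,b=S_[1],S_[2]
t=np.array(a[1]); r=R.from_rotvec(a[2])
P=[(t+np.array(d)/1000,R.from_rotvec(np.radians(w))*r) for d,w in [((0,-10,40),(0,-5,0)),((0,-30,90),(5,-10,0)),((0,-60,120),(8,-15,10))]]
for o in track(a[0],P,sub=10): print(o[0].round(3),o[1:])
print("real",np.round(b[0],3), P[-1][0],b[1])
# from the start
q=np.array(S_[0][0])
print(robot.get_state()["time_s"])
E
```

```text
[-0.167  0.491  0.248  2.103 -1.1    0.23   1.102] (np.float64(0.03782973990249451), np.float64(6.159120543379388))
[ 0.175  0.397 -0.072  2.118 -1.1    0.23   1.184] (np.float64(0.0436528037382935), np.float64(7.145699982225777))
[ 0.693  0.432 -0.53   2.094 -1.1    0.23   1.471] (np.float64(0.024118881880071687), np.float64(4.005941222015605))
real [ 0.17   0.404  0.004  2.076 -1.099  0.233  1.218] [ 0.64426277 -0.08463871  0.25892009] [0.6464507644682899, -0.06393744477077529, 0.2354988239114183]
3.2
```

```bash
cat > s4.py <<'E'
from kin import *
q=np.array(robot.get_state()["joints"]); qa=np.load("qa.npy")
def go(q,w,n,out):
    for k in range(n):
        d=w-q; m=np.abs(d).max(); d=d*min(1,.17/m); J=jac(q)
        tw=J@d
        dq=np.linalg.pinv(J,1e-3)@tw
        # cap rotation/translation per row
        sc=min(1,.17/np.linalg.norm(tw[3:]),.05/np.linalg.norm(tw[:3])); q=np.clip(q+dq*sc,LO,HI); out.append(q)
    return q
import sys
for W in ([([.25,.2,-.6,1.9,.3,1.1,.0],8),([.5,.25,-1.0,1.9,1.8,1.1,-1.7],12),(qa,10)],
          [([.5,.25,-1.0,1.9,1.8,1.1,-1.7],20),(qa,10)],[([1.0,.25,-1.2,1.9,1.8,1.1,-1.7],26),(qa,12)]):
    out=[];qq=q.copy()
    for w,nn_ in W: qq=go(qq,np.array(w),nn_,out); print(qq.round(2),fk(qq)[0].round(3))
    o=track(qq,[(pos(-104,40,170),rotg(1,0))]*6)[-1]; print(" end",o[0].round(2),o[1:])
    print(" minz",min(fk(x)[0][2] for x in out))
E
python3 s4.py
```

```text
[-0.24  0.27  0.18  1.96 -0.35  0.99  0.61] [0.43  0.105 0.278]
[-0.63  0.42  0.62  1.94  0.7   0.85 -0.49] [ 0.54  -0.187  0.334]
[-0.2   0.63  0.25  2.18  0.5   0.3  -0.46] [ 0.484 -0.121  0.077]
 end [-0.03  0.34 -0.01  2.28  1.36  0.23 -1.42] (np.float64(0.07392553075530274), np.float64(11.295012383921259))
 minz 0.07737889763472568
[-0.58  0.65  0.81  1.96  0.28  0.89 -0.02] [ 0.427 -0.217  0.236]
[-0.23  0.83  0.47  2.17  0.09  0.46  0.05] [ 0.355 -0.187  0.027]
 end [-0.09  0.34  0.08  2.28 -0.35  0.23  0.3 ] (np.float64(0.08643463093871029), np.float64(13.218746235371539))
 minz 0.027421255251266673
[-0.15  0.82  0.78  1.95  0.18  0.87  0.13] [ 0.306 -0.352  0.167]
[-0.08  0.88  0.4   2.19 -0.01  0.49  0.16] [ 0.298 -0.192  0.002]
 end [-0.1   0.34  0.08  2.28 -0.53  0.23  0.48] (np.float64(0.08616823334846095), np.float64(13.177968484681111))
 minz 0.002331802610772856
```

```bash
cat >> kin.py <<'E'
def loc(x,y,z): return np.array([p[0],p[1],0])+Rz@(np.array([x,y,z])/1000)
RV=R.from_matrix(np.stack([-yv,Rz@[1,0,0],[0,0,-1.]],1))  # vertical tool, jaw along stand x
def rel(X,Rt):
    st=robot.get_state(); r=(Rt*R.from_rotvec(st["ee_rot"]).inv()).as_rotvec(degrees=True)
    print("travel",((X-st["tcp_pos"])*1000).round(1),"turn",r.round(1),"|",np.linalg.norm(r).round(1))
E
cat > s5.py <<'E'
from kin import *
assert abs(np.linalg.det(RV.as_matrix())-1)<1e-6
where()
for z in (200,64.6): rel(loc(36.5,-103,z),RV)
rel(loc(36.5,-28,64.6),RV)
q=robot.get_state()["joints"]
for o in track(q,[(loc(60,-103,220),RV)]*6+[(loc(36.5,-103,64.6),RV)]*6+[(loc(36.5,-28,64.6),RV)]*6)[5::6]: print(o[0].round(2),o[1:])
for g in (30,40,50):
  for side,sign in((1,1),(-1,-1)):
      Rt=rotg(sign,g*side); X=pos(side*138,6,85)+Rt.apply([0,0,.0188])
      o=sols(X,Rt,30); print(side,sign,g,len(o),[(round(m,2),q.round(2)) for m,q in o if abs(q[4])<1.2 and abs(q[6]+1.6)<.9][:3])
E
python3 s5.py
```

```text
Traceback (most recent call last):
  File "s5.py", line 1, in <module>
    from kin import *
  File "kin.py", line 60, in <module>
    RV=R.from_matrix(np.stack([-yv,Rz@[1,0,0],[0,0,-1.]],1))  # vertical tool, jaw along stand x
  File "scipy/spatial/transform/_rotation.pyx", line 1143, in scipy.spatial.transform._rotation.Rotation.from_matrix
ValueError: Non-positive determinant (left-handed or null coordinate frame) in rotation matrix 0: [[-0.0281182   0.99960461  0.        ]
 [-0.99960461 -0.0281182   0.        ]
 [-0.          0.         -1.        ]].
```

```bash
sed -i 's/np.stack(\[-yv,Rz/np.stack([yv,Rz/' kin.py; python3 s5.py
```

```text
t 3.2 y,n,s -144.6 126.7 164.1 roterr+/- [np.float64(7.9), np.float64(179.5)] q [ 0.17  0.4   0.    2.08 -1.1   0.23  1.22] F [ 0.1 -1.1 -1.5] w 0.0
travel [-30.   42.5 -35.5] turn [-6.1 33.1 -2.4] | 33.7
travel [ -30.    42.5 -170.9] turn [-6.1 33.1 -2.4] | 33.7
travel [ -27.9  117.5 -170.9] turn [-6.1 33.1 -2.4] | 33.7
[-0.38  0.68  0.67  1.54 -0.46  1.08  0.36] (np.float64(3.4626749212170906e-16), np.float64(2.2263882770244617e-14))
[-0.33  0.83  0.54  1.74 -0.6   0.74  0.49] (np.float64(1.119400808498433e-16), np.float64(9.541664044390549e-15))
[-0.46  0.83  0.56  1.73 -0.61  0.76  0.38] (np.float64(3.4645863213944384e-16), np.float64(7.951386703658792e-15))
1 1 30 21 [(np.float64(0.67), array([-0.56,  0.86, -0.37,  1.8 ,  1.19,  1.12, -1.9 ])), (np.float64(0.66), array([-0.65,  0.85, -0.23,  1.81,  1.13,  1.03, -1.86])), (np.float64(0.66), array([-0.66,  0.84, -0.21,  1.81,  1.12,  1.02, -1.85]))]
-1 -1 30 8 []
1 1 40 20 [(np.float64(0.8), array([-0.77,  0.93, -0.09,  1.67,  0.97,  1.16, -1.76])), (np.float64(0.8), array([-0.74,  0.93, -0.13,  1.67,  1.  ,  1.18, -1.78])), (np.float64(0.8), array([-0.87,  0.93,  0.09,  1.67,  0.87,  1.05, -1.68]))]
-1 -1 40 11 [(np.float64(0.17), array([ 0.95,  0.94, -0.68,  2.01, -0.89,  0.4 , -1.62])), (np.float64(0.15), array([ 0.98,  0.96, -0.73,  2.01, -0.81,  0.38, -1.69])), (np.float64(0.08), array([ 1.05,  1.01, -0.86,  2.01, -0.51,  0.31, -1.97]))]
1 1 50 19 [(np.float64(0.77), array([-0.95,  1.04,  0.19,  1.53,  0.74,  1.21, -1.59])), (np.float64(0.76), array([-0.94,  1.04,  0.18,  1.53,  0.76,  1.22, -1.6 ])), (np.float64(0.73), array([-0.9 ,  1.04,  0.12,  1.52,  0.8 ,  1.25, -1.63]))]
-1 -1 50 12 [(np.float64(0.31), array([ 1.06,  1.09, -0.81,  1.89, -0.54,  0.54, -1.88])), (np.float64(0.31), array([ 0.96,  1.03, -0.64,  1.9 , -0.79,  0.63, -1.65])), (np.float64(0.28), array([ 1.11,  1.14, -0.91,  1.89, -0.36,  0.51, -2.05]))]
```

Emit:
{"api": "play_rows", "payload": {"motion": [{"turn": [-1.5, 8.3, -0.6], "travel": [-5, 10, 0], "jaw": -1}, {"turn": [-3, 16.5, -1.2], "travel": [-12, 20, 0], "jaw": -1}, {"turn": [-4.5, 24.8, -1.8], "travel": [-20, 32, -10], "jaw": -1}, {"turn": [-6.1, 33.1, -2.4], "travel": [-25, 42, -35], "jaw": -1}, {"turn": [-6.1, 33.1, -2.4], "travel": [-27, 42.5, -80], "jaw": -1}, {"turn": [-6.1, 33.1, -2.4], "travel": [-30, 42.5, -120], "jaw": -1}, {"turn": [-6.1, 33.1, -2.4], "travel": [-30, 42.5, -155], "jaw": -1}, {"turn": [-6.1, 33.1, -2.4], "travel": [-30, 42.5, -171], "jaw": -1}, {"turn": [-6.1, 33.1, -2.4], "travel": [-30, 42.5, -171], "jaw": -1}]}}

```text
time_s: 4.32
tcp_pos: [0.6158, -0.0214, 0.0643]
ee_rot: [-2.252, -2.189, 0.002]
force: [-0.4, -0.6, 0.6]
gripper_width: 0.0006
```

```bash
python3 - <<'E'
from kin import *
where(); rel(loc(36.5,-103,64.6),RV); rel(loc(36.5,-28,64.6),RV)
snap("scene","d_scene",(200,100,360,230)); snap("side","d_side",(165,145,325,275))
E
```

```text
t 4.33 y,n,s -103.0 13.6 31.8 roterr+/- [np.float64(30.1), np.float64(180.0)] q [-0.32  0.82  0.52  1.74 -0.57  0.74  0.47] F [-0.4 -0.6  0.6] w 0.0006
travel [ 0.6 -0.   0.3] turn [ 0.  -0.1  0. ] | 0.1
travel [ 2.7 74.9  0.3] turn [ 0.  -0.1  0. ] | 0.1
```

View pics/d_scene.png

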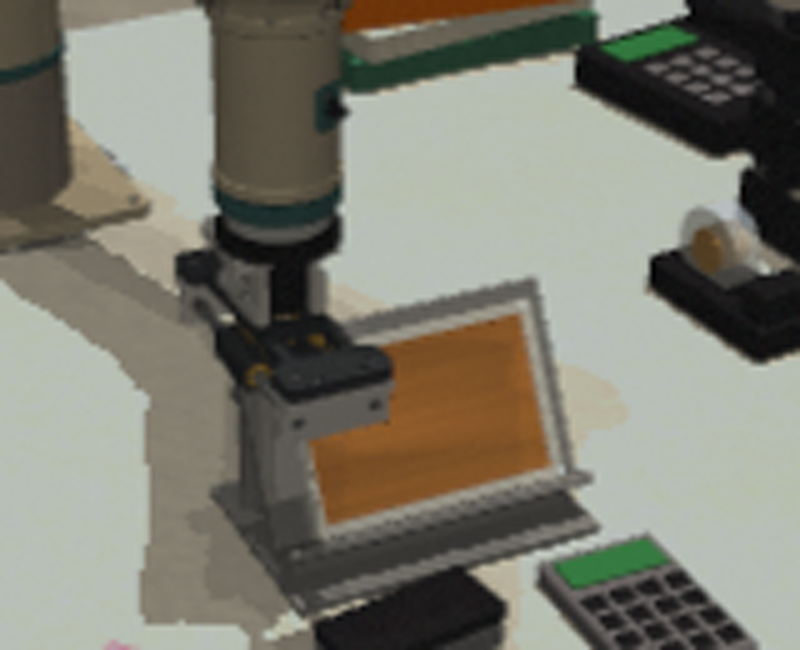

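View pics/d_side.png

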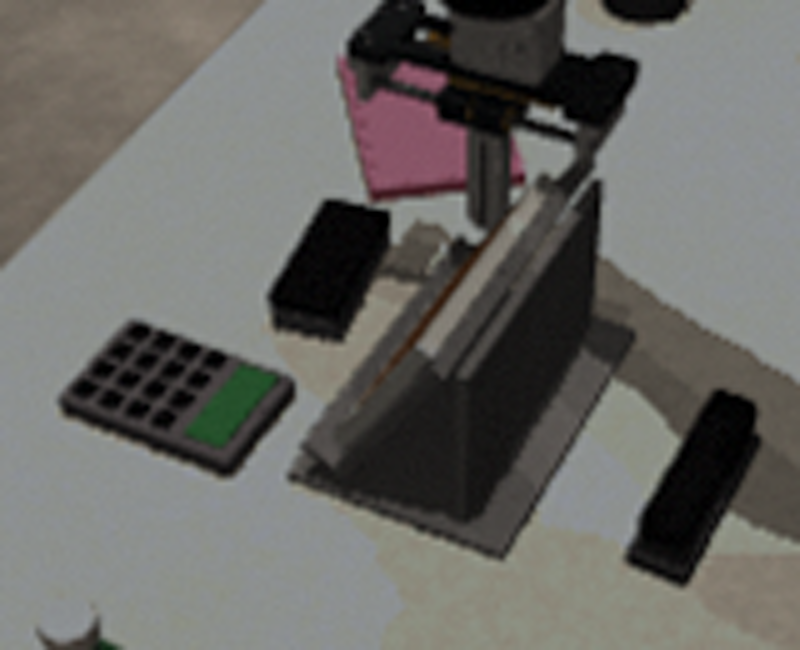

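The shut fingertips stand in front of the bare strip of face, just left of the board's end (scene crop about (290,520)). They're clear of the face, so I'll push.

Emit:
{"api": "play_rows", "payload": {"motion": [{"turn": [0, 0, 0], "travel": [0.8, 8, 0.3], "jaw": -1}, {"turn": [0, 0, 0], "travel": [1, 15, 0.3], "jaw": -1}, {"turn": [0, 0, 0], "travel": [1.2, 22, 0.3], "jaw": -1}, {"turn": [0, 0, 0], "travel": [1.4, 29, 0.3], "jaw": -1}, {"turn": [0, 0, 0], "travel": [1.6, 36, 0.3], "jaw": -1}, {"turn": [0, 0, 0], "travel": [1.8, 43, 0.3], "jaw": -1}, {"turn": [0, 0, 0], "travel": [2, 50, 0.3], "jaw": -1}, {"turn": [0, 0, 0], "travel": [2.2, 57, 0.3], "jaw": -1}, {"turn": [0, 0, 0], "travel": [2.4, 64, 0.3], "jaw": -1}, {"turn": [0, 0, 0], "travel": [2.6, 70, 0.3], "jaw": -1}, {"turn": [0, 0, 0], "travel": [2.7, 75, 0.3], "jaw": -1}, {"turn": [0, 0, 0], "travel": [2.7, 75, 0.3], "jaw": -1}]}}

```text
time_s: 5.92
tcp_pos: [0.6214, 0.0535, 0.0667]
ee_rot: [2.25, 2.187, 0.004]
force: [4.2, -2.6, 1.6]
gripper_width: 0.0008
```

```bash
python3 - <<'E'
from kin import *
where()
snap("scene","e_scene",(200,100,360,230)); snap("side","e_side",(165,145,325,275))
E
```

```text
t 5.92 y,n,s -27.9 17.8 32.1 roterr+/- [np.float64(29.8), np.float64(180.0)] q [-0.44  0.83  0.53  1.72 -0.58  0.75  0.35] F [ 4.2 -2.6  1.6] w 0.0008
```

View pics/e_scene.png

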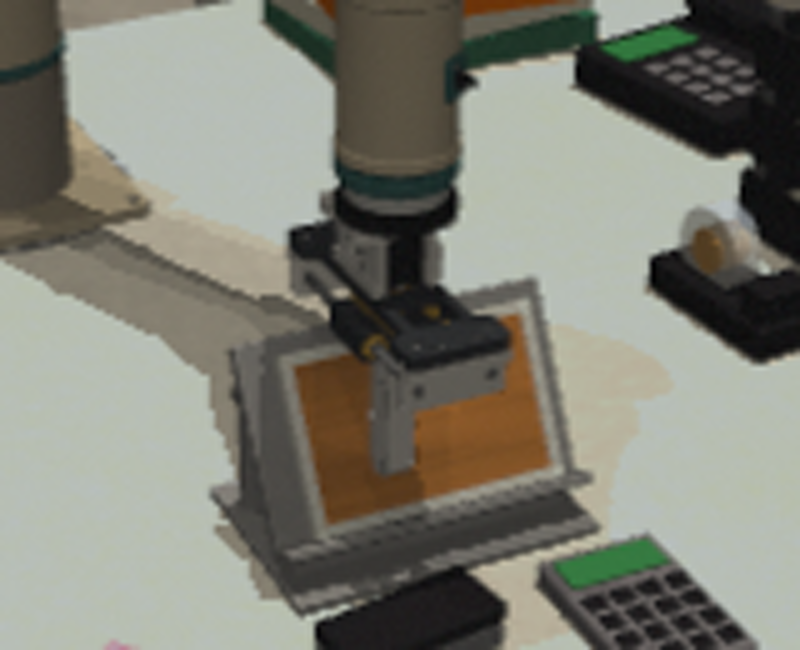

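View pics/e_side.png

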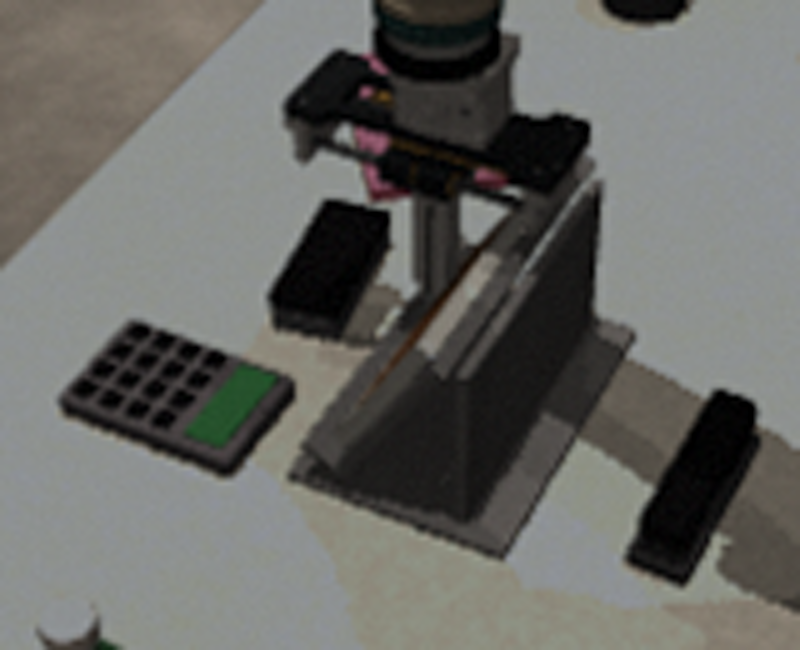

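The tip rode up over the board's frame: the tips are thinner than I assumed, and at n = 17.8 mm they lie on the board face. The board has hardly moved. I'll go back and push with the tip closer to the slope.

Emit:
{"api": "play_rows", "payload": {"motion": [{"turn": [0, 0, 0], "travel": [15, 0, 10], "jaw": -1}, {"turn": [0, 0, 0], "travel": [14, -40, 10], "jaw": -1}, {"turn": [0, 0, 0], "travel": [12, -82, 10], "jaw": -1}, {"turn": [0, 0, 0], "travel": [0, -82, 0], "jaw": -1}, {"turn": [0, 0, 0], "travel": [-8, -82, -2.6], "jaw": -1}, {"turn": [0, 0, 0], "travel": [-12.5, -82, -2.6], "jaw": -1}, {"turn": [0, 0, 0], "travel": [-12.5, -82, -2.6], "jaw": -1}]}}

```text
time_s: 6.9
tcp_pos: [0.6086, -0.0272, 0.0642]
ee_rot: [2.25, 2.189, 0.004]
force: [-0.4, 0.1, 1.0]
gripper_width: 0.0005
```

```bash
python3 - <<'E'
from kin import *
where()
snap("scene","f_scene",(200,120,340,230))
E
```

```text
t 6.9 y,n,s -109.0 7.4 35.2 roterr+/- [np.float64(29.8), np.float64(180.0)] q [-0.31  0.81  0.51  1.77 -0.57  0.72  0.49] F [-0.4  0.1  1. ] w 0.0005
```

View pics/f_scene.png

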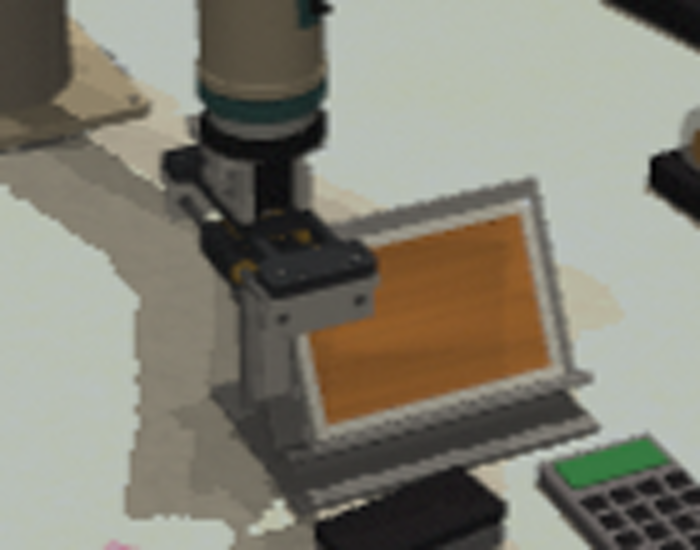

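Emit:
{"api": "play_rows", "payload": {"motion": [{"turn": [0, 0, 0], "travel": [0, 8, 0], "jaw": -1}, {"turn": [0, 0, 0], "travel": [0.3, 14, 0], "jaw": -1}, {"turn": [0, 0, 0], "travel": [0.5, 20, 0], "jaw": -1}, {"turn": [0, 0, 0], "travel": [0.7, 26, 0], "jaw": -1}, {"turn": [0, 0, 0], "travel": [0.9, 32, 0], "jaw": -1}, {"turn": [0, 0, 0], "travel": [1, 38, 0], "jaw": -1}, {"turn": [0, 0, 0], "travel": [1.2, 44, 0], "jaw": -1}]}}

```text
time_s: 7.82
tcp_pos: [0.6107, 0.0168, 0.0644]
ee_rot: [2.249, 2.188, 0.005]
force: [1.3, -1.9, 0.7]
gripper_width: 0.0006
```

```bash
python3 - <<'E'
from kin import *
where()
snap("scene","g_scene",(200,120,340,230))
E
```

```text
t 7.83 y,n,s -64.9 8.2 35.0 roterr+/- [np.float64(29.7), np.float64(180.0)] q [-0.38  0.81  0.52  1.76 -0.58  0.72  0.42] F [ 1.3 -1.9  0.7] w 0.0006
```

View pics/g_scene.png

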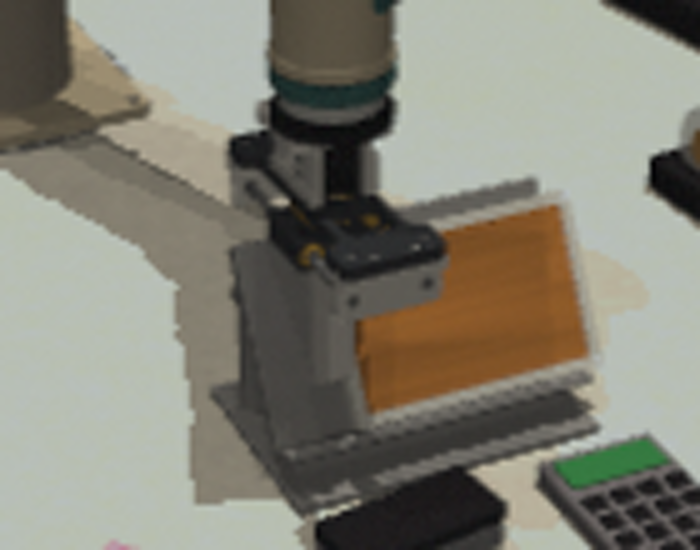

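The board now slides with the finger, so I'll continue.

Emit:
{"api": "play_rows", "payload": {"motion": [{"turn": [0, 0, 0], "travel": [-0.6, 6, 0], "jaw": -1}, {"turn": [0, 0, 0], "travel": [-0.4, 12, 0], "jaw": -1}, {"turn": [0, 0, 0], "travel": [-0.2, 18, 0], "jaw": -1}, {"turn": [0, 0, 0], "travel": [0, 24, 0], "jaw": -1}, {"turn": [0, 0, 0], "travel": [0.2, 30, 0], "jaw": -1}, {"turn": [0, 0, 0], "travel": [0.3, 36, 0], "jaw": -1}, {"turn": [0, 0, 0], "travel": [0.3, 38, 0], "jaw": -1}, {"turn": [0, 0, 0], "travel": [0.3, 38, 0], "jaw": -1}]}}

```text
time_s: 8.88
tcp_pos: [0.6104, 0.0568, 0.0641]
ee_rot: [2.249, 2.192, 0.006]
force: [1.2, -0.6, -0.2]
gripper_width: 0.0002
```

Emit:
{"api": "play_rows", "payload": {"motion": [{"turn": [0, 0, 0], "travel": [5, -12, 10], "jaw": -1}, {"turn": [0, 0, 0], "travel": [0, -12, 60], "jaw": -1}, {"turn": [0, 0, 0], "travel": [0, -12, 120], "jaw": -1}, {"turn": [0, 0, 0], "travel": [0, -12, 180], "jaw": -1}]}}

```text
time_s: 9.38
tcp_pos: [0.6098, 0.0441, 0.2464]
ee_rot: [2.251, 2.191, 0.005]
force: [0.5, 0.3, -0.0]
gripper_width: 0.0007
```

```bash
python3 - <<'E'
from kin import *
where()
snap("scene","i_scene",(220,120,340,220),6); snap("side","i_side",(165,165,325,275))
E
```

```text
t 9.38 y,n,s -37.7 97.8 193.4 roterr+/- [np.float64(29.8), np.float64(180.0)] q [-0.52  0.61  0.68  1.6  -0.42  1.08  0.24] F [ 0.5  0.3 -0. ] w 0.0007
```

View pics/i_scene.png

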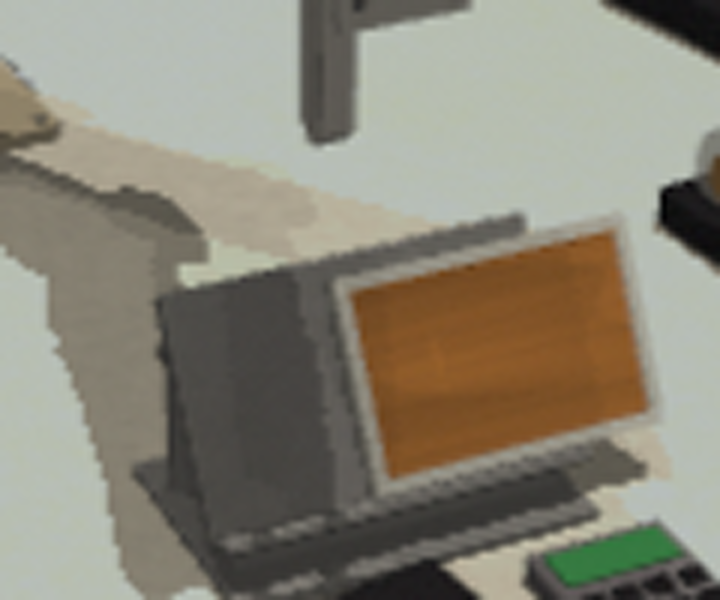

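View pics/i_side.png

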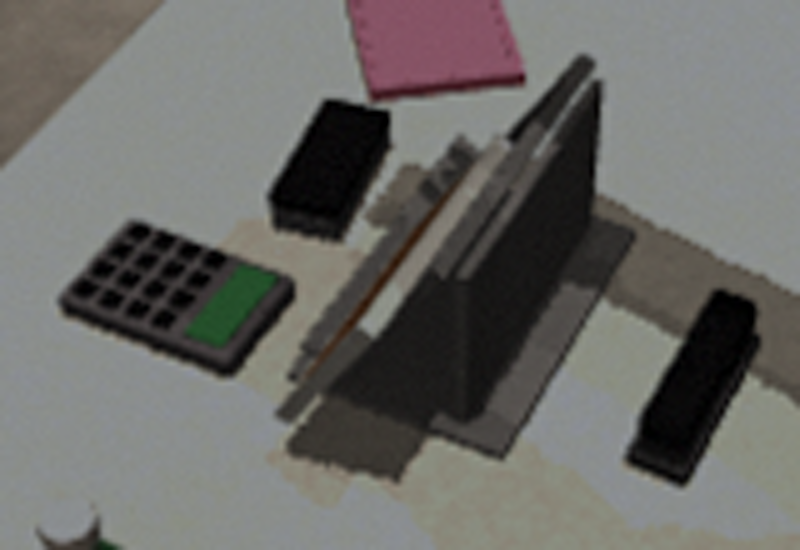

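```bash
cat > s6.py <<'E'
from kin import *
cs=robot.calibration("scene")
for uv in [(335,283),(622,215),(662,416),(378,498)]:
    U=((uv[0]-2.5)/6+220,(uv[1]-2.5)/6+120); o,d=ray(cs,U); t=((P0+.012*n-o)@n)/(d@n); X=o+t*d-P0; print("board s,y",(X@u).round(4),(X@yv).round(4))
q=robot.get_state()["joints"]
Rt=rotg(1,50); hp=pos(140,6,85)
Xg=hp+Rt.apply([0,0,.0188]); Xp=hp+Rt.apply([0,0,.0188-.12])
print("Xg",Xg.round(4),"Xp",Xp.round(4),"z",Rt.apply([0,0,1]).round(2))
rel(Xp,Rt)
t0,r0=fk(q); w=(Rt*r0.inv()).as_rotvec()
Xv=Xp.copy(); Xv[2]=max(Xv[2],t0[2])
N=12
po=[(t0+(Xp-t0)*k/N,R.from_rotvec(w*k/N)*r0) for k in range(1,N+1)]
tr=track(q,po+[(Xg,Rt)]*5)
for o in tr[2::3]+[tr[-1]]: print(o[0].round(2),fk(o[0])[0].round(3),round(o[1]*1e3,1),o[2].round(1))
E
python3 s6.py
```

```text
board s,y 0.1175 -0.0142
board s,y 0.117 0.1643
board s,y 0.0016 0.1637
board s,y -0.0007 -0.016
Xg [0.5951 0.2079 0.0961] Xp [0.5591 0.3008 0.1629] z [ 0.3  -0.77 -0.56]
travel [-55.1 257.7 -88.6] turn [-49.6 -25.9 -13.6] | 57.5
[-0.87  0.65  0.83  1.7  -0.3   0.9  -0.08] [0.6   0.108 0.229] 0.0 0.0
[-1.17  0.82  0.99  1.7  -0.22  0.87 -0.39] [0.587 0.172 0.207] 0.0 0.0
[-1.35  1.06  1.09  1.59 -0.18  0.99 -0.64] [0.573 0.236 0.185] 0.0 0.0
[-1.43  1.3   1.15  1.37 -0.15  1.23 -0.84] [0.559 0.301 0.163] 0.0 0.0
[-1.35  1.36  1.11  1.53 -0.18  0.97 -0.81] [0.595 0.208 0.096] 0.0 0.0
[-1.35  1.36  1.11  1.53 -0.18  0.97 -0.81] [0.595 0.208 0.096] 0.0 0.0
```

```bash
cat > s7.py <<'E'
from kin import *
import sys
q=robot.get_state()["joints"]
if len(sys.argv)<2:
    exec(open("s6.py").read().split('q=robot')[0].split('for uv')[0])
    Rt=rotg(1,50); hp=pos(140,6,85); Xg=hp+Rt.apply([0,0,.0188]); Xp=hp+Rt.apply([0,0,.0188-.12])
    t0,r0=fk(q); w=(Rt*r0.inv()).as_rotvec(); N=12
    q=track(q,[(t0+(Xp-t0)*k/N,R.from_rotvec(w*k/N)*r0) for k in range(1,N+1)]+[(Xg,Rt)]*5)[-1][0]
    print("grab q",q.round(2))
R0=rotg(1,50); h0=pos(140,6,85)
def fl(th,h): 
    Rt=R.from_rotvec(-np.radians(th)*u)*R0; return h+Rt.apply([0,0,.0188]),Rt
def run(zl,xc,N=24):
    hA=h0+np.array([0,0,zl])+xc; hB=pos(-140,6,85)+np.array([0,0,zl])+xc; hC=pos(-140,6,85)
    po=[fl(0,h0+(hA-h0)*k/6) for k in range(1,7)]
    po+=[fl(180*k/N,hA+(hB-hA)*k/N) for k in range(1,N+1)]
    po+=[fl(180,hB+(hC-hB)*k/6) for k in range(1,7)]
    return po
if __name__=="__main__":
  for zl,xc in((.22,[0,0,0]),(.22,[-.08,0,0]),(.22,[.08,0,0])):
    po=run(zl,np.array(xc)); tr=track(q,po)
    print(zl,xc)
    for i in (5,9,13,17,21,25,29,32,35): print(i,tr[i][0].round(2),fk(tr[i][0])[0].round(2),round(tr[i][1]*1e3,1),tr[i][2].round(1))
E
python3 s7.py
```

```text
grab q [-1.35  1.36  1.11  1.53 -0.18  0.97 -0.81]
0.22 [0, 0, 0]
5 [-1.38  1.09  1.26  1.45 -0.03  1.19 -0.66] [0.6  0.21 0.32] 0.0 0.0
9 [-1.13  1.03  1.25  1.27 -0.23  1.51 -0.8 ] [0.59 0.16 0.31] 0.0 0.0
13 [-0.87  0.98  1.22  1.18 -0.46  1.72 -0.98] [0.58 0.12 0.31] 0.0 0.0
17 [-0.63  0.92  1.2   1.22 -0.7   1.83 -1.14] [0.58 0.08 0.31] 0.0 0.0
21 [-0.41  0.88  1.18  1.36 -0.93  1.87 -1.28] [0.58 0.04 0.31] 0.0 0.0
25 [-0.2   0.83  1.1   1.58 -1.1   1.85 -1.39] [ 0.57 -0.    0.31] 13.7 2.2
29 [ 0.17  0.66  0.65  1.83 -1.1   1.57 -1.56] [ 0.54 -0.05  0.3 ] 53.1 8.1
32 [ 0.45  0.75  0.19  1.89 -1.1   1.24 -1.44] [ 0.55 -0.04  0.19] 37.6 6.0
35 [ 0.69  0.94 -0.19  1.9  -1.1   0.92 -1.35] [ 0.58 -0.04  0.09] 13.3 2.5
0.22 [-0.08, 0, 0]
5 [-1.53  1.06  1.3   1.62 -0.02  1.17 -0.7 ] [0.52 0.21 0.32] 0.0 0.0
9 [-1.29  0.98  1.3   1.48 -0.22  1.43 -0.82] [0.51 0.16 0.31] 0.0 0.0
13 [-1.03  0.91  1.3   1.44 -0.43  1.61 -0.94] [0.5  0.12 0.31] 0.0 0.0
17 [-0.77  0.85  1.29  1.48 -0.64  1.73 -1.06] [0.5  0.08 0.31] 0.0 0.0
21 [-0.52  0.81  1.27  1.6  -0.86  1.8  -1.15] [0.5  0.04 0.31] 0.0
[... 284 characters left out ...]
-0.04  0.09] 41.7 7.3
0.22 [0.08, 0, 0]
5 [-1.22  1.13  1.22  1.25 -0.04  1.25 -0.63] [0.68 0.21 0.32] 0.0 0.0
9 [-0.96  1.1   1.19  1.   -0.25  1.62 -0.81] [0.67 0.16 0.31] 0.0 0.0
13 [-0.69  1.05  1.15  0.86 -0.49  1.85 -1.04] [0.66 0.12 0.31] 0.0 0.0
17 [-0.47  1.    1.09  0.89 -0.75  1.94 -1.28] [0.66 0.08 0.31] 0.0 0.0
21 [-0.29  0.95  1.05  1.08 -0.99  1.93 -1.45] [0.66 0.04 0.31] 0.0 0.0
25 [-0.09  0.84  0.86  1.34 -1.1   1.78 -1.61] [ 0.65 -0.01  0.31] 13.6 2.1
29 [ 0.31  0.68  0.33  1.63 -1.1   1.41 -1.75] [ 0.64 -0.05  0.3 ] 36.2 5.6
32 [ 0.53  0.77  0.01  1.8  -1.1   1.14 -1.56] [ 0.61 -0.04  0.2 ] 15.7 2.6
35 [ 0.71  0.94 -0.22  1.9  -1.1   0.9  -1.36] [ 0.58 -0.04  0.09] 8.1 1.6
```

```bash
cat > s8.py <<'E'
from kin import *
from s7 import fl
import time,sys
q0=robot.get_state()["joints"]
Rt=rotg(1,50); hp=pos(140,6,85); Xg=hp+Rt.apply([0,0,.0188]); Xp=hp+Rt.apply([0,0,.0188-.12])
def seg(a,b):
    w=(b[1]*a[1].inv()).as_rotvec(); N=max(1,int(np.ceil(max(np.linalg.norm(w)/.17,np.linalg.norm(b[0]-a[0])/.055))))
    return [(a[0]+(b[0]-a[0])*k/N,R.from_rotvec(w*k/N)*a[1]) for k in range(1,N+1)]
def chain(ps):
    o=[]
    for a,b in zip(ps,ps[1:]): o+=seg(a,b)
    return o
if __name__=="__main__":
    g=np.random.default_rng(int(sys.argv[1])); best=[]; T=time.time()
    while time.time()-T<150:
        nv=g.integers(1,3); ps=[fk(q0)]
        for _ in range(nv):
            X=np.array([g.uniform(.45,.65),g.uniform(-.25,.35),g.uniform(.3,.5)])
            ax=g.normal(size=3); Rv=R.from_euler('z',g.uniform(-1.5,1.5))*R.from_euler('xy',g.uniform(-.9,.9,2))*RV
            ps.append((X,Rv))
        ps+=[(Xp,Rt)]
        po=chain(ps)
        if len(po)>40: continue
        tr=track(q0,po,sub=2)
        if max(t[1] for t in tr)>.03: continue
        if tr[-1][1]>2e-3: continue
        qe=track(tr[-1][0],[(Xg,Rt)],sub=10)[-1][0]
        best.append((abs(qe[2]-.1),len(po),qe.round(2),[(x[0].round(3),x[1].as_rotvec().round(3)) for x in ps[1:-1]]))
    best.sort(key=lambda b:b[0]); print(len(best))
    for b in best[:3]: print(b)
E
for i in 1 2 3 4; do python3 s8.py $i & done; wait
```

```text
this script no longer has the robot
185
(np.float64(0.0020069266522489693), 18, array([-0.9 ,  1.04,  0.1 ,  1.52,  0.8 ,  1.26, -1.63]), [(array([ 0.468, -0.167,  0.486]), array([1.537, 2.094, 0.323]))])
(np.float64(0.046929311614055697), 27, array([-0.87,  1.03,  0.05,  1.52,  0.84,  1.29, -1.65]), [(array([0.493, 0.134, 0.461]), array([ 0.605,  2.96 , -0.278])), (array([0.455, 0.154, 0.484]), array([2.449, 1.198, 0.906]))])
(np.float64(0.10217883547719396), 24, array([-0.84,  1.03, -0.  ,  1.52,  0.87,  1.32, -1.68]), [(array([ 0.466, -0.212,  0.483]), array([-2.604, -0.542, -1.102])), (array([0.452, 0.125, 0.452]), array([3.044, 0.592, 0.306]))])
145
(np.float64(0.01035084198922491), 29, array([-0.89,  1.04,  0.09,  1.52,  0.81,  1.27, -1.64]), [(array([ 0.486, -0.06 ,  0.38 ]), array([1.083, 2.586, 0.821])), (array([ 0.532, -0.229,  0.365]), array([2.507, 0.473, 0.432]))])
(np.float64(0.08893214136069442), 34, array([-0.85,  1.03,  0.01,  1.52,  0.86,  1.31, -1.67]), [(array([ 0.564, -0.071,  0.324]), array([-0.156, -2.691, -0.551])), (array([ 0.51 , -0.174,  0.432]), array([2.4
[... 185 characters left out ...]
, (array([ 0.511, -0.183,  0.498]), array([1.002, 2.296, 0.274]))])
167
(np.float64(0.010364168951441405), 14, array([-0.9 ,  1.04,  0.11,  1.52,  0.8 ,  1.26, -1.63]), [(array([ 0.513, -0.06 ,  0.474]), array([1.615, 1.882, 0.596]))])
(np.float64(0.1379434130097859), 19, array([-0.97,  1.05,  0.24,  1.52,  0.71,  1.19, -1.56]), [(array([ 0.451, -0.051,  0.335]), array([0.273, 2.505, 0.011]))])
(np.float64(0.23029947898490946), 17, array([-1.02,  1.06,  0.33,  1.52,  0.64,  1.15, -1.51]), [(array([0.58 , 0.145, 0.499]), array([0.613, 2.338, 0.528]))])Exception ignored in: <_io.TextIOWrapper mode='rw' encoding='UTF-8'>
Traceback (most recent call last):
BrokenPipeError: [Errno 32] Broken pipe
```

```bash
cat > s9.py <<'E'
from kin import *
from s7 import run,fl
from s8 import seg,chain,Xp,Xg,Rt,q0
V=(np.array([.513,-.06,.474]),R.from_rotvec([1.615,1.882,.596]))
for nm,sb in(("a",2),("b",5)):
  tr=track(q0,chain([fk(q0),V,(Xp,Rt)]),sub=sb); print(nm); 
  for t in tr[::2]: print(t[0].round(2),fk(t[0])[0].round(2),round(t[1]*1e3,1))
qg=np.array([-0.9,1.04,.1,1.52,.8,1.26,-1.63])
for zl,xc in((.22,[0,0,0]),(.22,[.06,0,0])):
    po=run(zl,np.array(xc)); tr=track(qg,po); print(zl,xc)
    for i in (0,5,9,13,17,21,25,29,32,35): print(i,tr[i][0].round(2),fk(tr[i][0])[0].round(2),round(tr[i][1]*1e3,1),tr[i][2].round(1))
E
python3 s9.py
```

```text
grab q [-1.35  1.36  1.11  1.53 -0.18  0.97 -0.81]
a
[-0.6   0.45  0.73  1.74 -0.36  0.93  0.27] [0.59 0.02 0.3 ] 0.0
[-0.85  0.11  0.89  1.97 -0.08  0.65  0.15] [ 0.55 -0.02  0.39] 0.6
[-0.85 -0.29  0.66  2.13  0.6   0.56 -0.39] [ 0.51 -0.06  0.47] 0.1
[-0.68 -0.04  0.22  2.2   0.97  0.64 -1.11] [0.52 0.02 0.41] 1.4
[-0.82  0.25  0.1   2.12  1.03  0.88 -1.49] [0.53 0.1  0.34] 0.1
[-0.92  0.55  0.07  1.9   0.92  1.1  -1.6 ] [0.54 0.18 0.27] 0.1
[-0.98  0.85  0.07  1.57  0.78  1.33 -1.59] [0.55 0.26 0.2 ] 0.1
b
[-0.6   0.45  0.73  1.74 -0.36  0.93  0.27] [0.59 0.02 0.3 ] 0.0
[-0.85  0.11  0.89  1.97 -0.08  0.65  0.14] [ 0.55 -0.02  0.39] 0.0
[-0.85 -0.29  0.66  2.13  0.6   0.56 -0.39] [ 0.51 -0.06  0.47] 0.0
[-0.68 -0.03  0.23  2.2   0.96  0.64 -1.1 ] [0.52 0.02 0.4 ] 0.0
[-0.82  0.25  0.1   2.12  1.03  0.88 -1.49] [0.53 0.1  0.34] 0.0
[-0.93  0.55  0.07  1.9   0.92  1.1  -1.6 ] [0.54 0.18 0.27] 0.0
[-0.98  0.85  0.07  1.57  0.78  1.33 -1.59] [0.55 0.26 0.2 ] 0.0
0.22 [0, 0, 0]
0 [-0.9   0.98  0.1   1.52  0.8   1.3  -1.59] [0.6  0.21 0.13] 0.0 0.0
5 [-0.9   0.75  0.11  1.44  0.78  1.5
[... 662 characters left out ...]
   0.8   1.3  -1.58] [0.61 0.21 0.13] 0.0 0.0
5 [-0.84  0.82  0.12  1.29  0.8   1.53 -1.27] [0.66 0.21 0.32] 0.0 0.0
9 [-0.65  0.84  0.13  1.06  0.5   1.68 -1.35] [0.65 0.16 0.31] 0.0 0.0
13 [-0.43  0.83  0.12  0.94  0.19  1.77 -1.51] [0.64 0.12 0.31] 0.0 0.0
17 [-0.18  0.79  0.11  0.97 -0.12  1.73 -1.69] [0.64 0.08 0.31] 0.0 0.0
21 [ 0.05  0.73  0.1   1.14 -0.43  1.6  -1.81] [0.64 0.04 0.31] 0.0 0.0
25 [ 0.28  0.67  0.1   1.39 -0.74  1.43 -1.84] [0.64 0.   0.31] 0.0 0.0
29 [ 0.47  0.64  0.08  1.68 -1.09  1.28 -1.78] [ 0.65 -0.04  0.32] 0.0 0.0
32 [ 0.57  0.76 -0.04  1.82 -1.1   1.12 -1.55] [ 0.61 -0.04  0.2 ] 9.0 1.5
35 [ 0.72  0.94 -0.23  1.9  -1.1   0.9  -1.36] [ 0.58 -0.04  0.09] 7.2 1.4
```

```bash
cat > s10.py <<'E'
from kin import *
from s8 import seg,chain,q0
V=(np.array([.513,-.06,.474]),R.from_rotvec([1.615,1.882,.596]))
for g in(50,57,64):
  Rt=rotg(1,g); hp=pos(140,6,85); Xg=hp+Rt.apply([0,0,.0188]); Xp=hp+Rt.apply([0,0,.0188-.12])
  q=track(q0,chain([fk(q0),V,(Xp,Rt),(Xg,Rt)]),sub=3)[-1][0]; print(g,"grab",q.round(2))
  def fl(th,h):
    Q=R.from_rotvec(-np.radians(th)*u)*Rt; return h+Q.apply([0,0,.0188]),Q
  z=np.array([.03,0,.22]); N=24; hB=pos(-140,6,85)
  po=[fl(0,hp+z*k/6) for k in range(1,7)]+[fl(180*k/N,hp+z+(hB-hp)*k/N) for k in range(1,N+1)]+[fl(180,hB+z*(1-k/6)) for k in range(1,7)]
  tr=track(q,po)
  for i in (5,13,21,25,29,32,35): print(i,tr[i][0].round(2),round(tr[i][1]*1e3,1),tr[i][2].round(1))
E
python3 s10.py
```

```text
grab q [-1.35  1.36  1.11  1.53 -0.18  0.97 -0.81]
50 grab [-0.9   1.04  0.11  1.52  0.8   1.26 -1.63]
5 [-0.87  0.79  0.12  1.37  0.79  1.52 -1.31] 0.0 0.0
13 [-0.46  0.77  0.15  1.06  0.17  1.71 -1.53] 0.0 0.0
21 [ 0.03  0.68  0.15  1.25 -0.45  1.56 -1.76] 0.0 0.0
25 [ 0.25  0.63  0.16  1.48 -0.77  1.42 -1.78] 0.0 0.0
29 [ 0.46  0.61  0.14  1.75 -1.1   1.3  -1.72] 3.3 0.5
32 [ 0.57  0.75 -0.02  1.86 -1.1   1.12 -1.52] 12.0 2.0
35 [ 0.72  0.94 -0.23  1.9  -1.1   0.9  -1.36] 7.6 1.5
57 grab [-0.91  1.11  0.12  1.41  0.77  1.4  -1.6 ]
5 [-0.89  0.86  0.14  1.28  0.8   1.63 -1.3 ] 0.0 0.0
13 [-0.44  0.86  0.15  0.92  0.17  1.87 -1.51] 0.0 0.0
21 [ 0.06  0.76  0.13  1.14 -0.47  1.71 -1.77] 0.0 0.0
25 [ 0.29  0.71  0.13  1.39 -0.78  1.55 -1.78] 0.0 0.0
29 [ 0.5   0.68  0.1   1.7  -1.1   1.42 -1.7 ] 4.3 0.7
32 [ 0.58  0.83  0.    1.78 -1.1   1.27 -1.51] 7.2 1.2
35 [ 0.66  1.   -0.11  1.81 -1.1   1.11 -1.35] 5.3 0.9
64 grab [-0.91  1.2   0.13  1.3   0.75  1.54 -1.57]
5 [-0.89  0.95  0.17  1.2   0.81  1.74 -1.29] 0.0 0.0
13 [-0.45  0.96  0.2   0.77  0.15  1.98 -1.47] 23.0 3.5
21 [ 0.06  0.84  0.16  1.02 -0.51  1.86 -1.77] 0.0 0.0
25 [ 0.3   0.79  0.15  1.31 -0.81  1.69 -1.77] 0.0 0.0
29 [ 0.52  0.76  0.1   1.64 -1.1   1.54 -1.68] 9.1 1.4
32 [ 0.58  0.9   0.03  1.71 -1.1   1.41 -1.5 ] 4.0 0.6
35 [ 0.63  1.08 -0.03  1.72 -1.1   1.29 -1.35] 2.7 0.4
```

```bash
cat >> kin.py <<'E'
def rows(poses):
    st=robot.get_state(); r0=R.from_rotvec(st["ee_rot"])
    for X,Rt in poses: print(((X-st["tcp_pos"])*1000).round(1).tolist(),(Rt*r0.inv()).as_rotvec(degrees=True).round(1).tolist())
E
python3 - <<'E'
from kin import *
rel(np.array([.513,-.06,.474]),R.from_rotvec([1.615,1.882,.596]))
E
```

```text
travel [-101.2 -103.1  222.5] turn [ -6.4 -41.8   9.7] | 43.4
```

Emit:
{"api": "play_rows", "payload": {"motion": [{"turn": [-1.1, -7, 1.6], "travel": [-17, -17, 37], "jaw": -1}, {"turn": [-2.1, -14, 3.2], "travel": [-34, -34, 74], "jaw": -1}, {"turn": [-3.2, -21, 4.9], "travel": [-51, -51, 111], "jaw": -1}, {"turn": [-4.3, -28, 6.5], "travel": [-68, -68, 148], "jaw": -1}, {"turn": [-5.3, -35, 8.1], "travel": [-85, -86, 185], "jaw": -1}, {"turn": [-6.4, -41.8, 9.7], "travel": [-101, -103, 222], "jaw": -1}, {"turn": [-6.4, -41.8, 9.7], "travel": [-101, -103, 222], "jaw": 0.3}]}}

```text
time_s: 10.35
tcp_pos: [0.5111, -0.062, 0.4751]
ee_rot: [1.614, 1.879, 0.603]
force: [-0.1, 1.1, -0.1]
gripper_width: 0.0069
```

```bash
python3 - <<'E'
from kin import *
where()
Rt=rotg(1,50); Xp=pos(140,6,85)+Rt.apply([0,0,.0188-.12]); rel(Xp,Rt)
print(np.round(track(robot.get_state()["joints"],[(Xp,Rt)]*1,sub=20)[0][0],2))
E
```

```text
t 10.35 y,n,s -146.5 129.3 439.3 roterr+/- [np.float64(17.0), np.float64(169.5)] q [-0.87 -0.3   0.67  2.13  0.63  0.57 -0.41] F [-0.1  1.1 -0.1] w 0.0069
travel [  48.1  362.8 -312.2] turn [-33.2   8.7 -37.2] | 50.6
[-1.    1.    0.07  1.36  0.72  1.48 -1.55]
```

Emit:
{"api": "play_rows", "payload": {"motion": [{"turn": [-3, 0.8, -3.4], "travel": [4, 33, -28], "jaw": 0.3}, {"turn": [-6, 1.6, -6.8], "travel": [9, 66, -57], "jaw": 0.3}, {"turn": [-9, 2.4, -10.1], "travel": [13, 99, -85], "jaw": 0.3}, {"turn": [-12.1, 3.2, -13.5], "travel": [17.5, 132, -113], "jaw": 0.3}, {"turn": [-15.1, 4, -16.9], "travel": [22, 165, -142], "jaw": 0.3}, {"turn": [-18.1, 4.7, -20.3], "travel": [26, 198, -170], "jaw": 0.3}, {"turn": [-21.1, 5.5, -23.7], "travel": [31, 231, -199], "jaw": 0.3}, {"turn": [-24.1, 6.3, -27], "travel": [35, 264, -227], "jaw": 0.3}, {"turn": [-27.2, 7.1, -30.4], "travel": [39, 297, -255], "jaw": 0.3}, {"turn": [-30.2, 7.9, -33.8], "travel": [44, 330, -284], "jaw": 0.3}, {"turn": [-33.2, 8.7, -37.2], "travel": [48, 363, -312], "jaw": 0.3}, {"turn": [-33.2, 8.7, -37.2], "travel": [48, 363, -312], "jaw": 0.3}]}}

```text
time_s: 11.85
tcp_pos: [0.5573, 0.3019, 0.1554]
ee_rot: [1.732, 1.318, -0.329]
force: [-0.9, -0.9, 0.0]
gripper_width: 0.0618
```

```bash
python3 - <<'E'
from kin import *
where()
Rt=rotg(1,50); 
for b in(.12,.06,0): rel(pos(140,6,85)+Rt.apply([0,0,.0188-b]),Rt)
snap("scene","j_scene",(220,100,380,220)); snap("side","j_side",(165,165,325,275)); snap("wrist","j_wrist")
E
```

```text
t 11.85 y,n,s 218.5 0.6 144.4 roterr+/- [np.float64(50.3), np.float64(179.6)] q [-1.    1.01  0.07  1.35  0.71  1.48 -1.55] F [-0.9 -0.9  0. ] w 0.0618
travel [ 1.8 -1.1  7.5] turn [ 0.4 -0.5 -0.1] | 0.6
travel [ 19.8 -47.5 -25.9] turn [ 0.4 -0.5 -0.1] | 0.6
travel [ 37.8 -94.  -59.3] turn [ 0.4 -0.5 -0.1] | 0.6
```

View pics/j_scene.png

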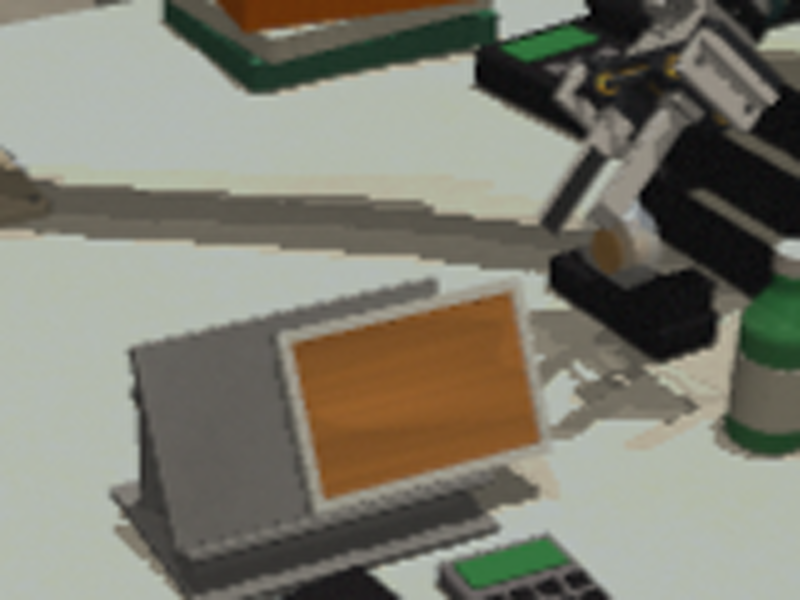

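View pics/j_wrist.png

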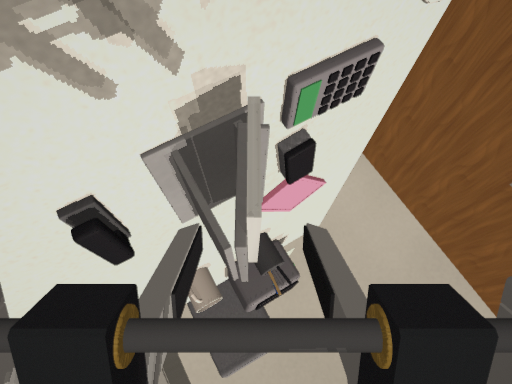

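The wrist view shows the board edge-on at column 253, centred between the fingertips (columns 185 and 320). The stand face is behind and to its left. I'll approach along the tool axis.

Emit:
{"api": "play_rows", "payload": {"motion": [{"turn": [0.4, -0.5, 0], "travel": [7, -12, 0], "jaw": 0.3}, {"turn": [0.4, -0.5, 0], "travel": [14, -32, -14], "jaw": 0.3}, {"turn": [0.4, -0.5, 0], "travel": [20, -47, -25], "jaw": 0.3}, {"turn": [0.4, -0.5, 0], "travel": [26, -63, -37], "jaw": 0.3}, {"turn": [0.4, -0.5, 0], "travel": [32, -79, -48], "jaw": 0.3}, {"turn": [0.4, -0.5, 0], "travel": [36, -90, -56], "jaw": 0.3}, {"turn": [0.4, -0.5, 0], "travel": [38, -94, -59], "jaw": 0.3}, {"turn": [0.4, -0.5, 0], "travel": [38, -94, -59], "jaw": 0.3}]}}

```text
time_s: 13.0
tcp_pos: [0.5976, 0.2054, 0.1056]
ee_rot: [1.744, 1.308, -0.307]
force: [-0.4, -0.1, 0.3]
gripper_width: 0.0611
```

```bash
python3 - <<'E'
from kin import *
where()
Rt=rotg(1,50); 
for b in(0,): rel(pos(140,6,85)+Rt.apply([0,0,.0188-b]),Rt)
snap("scene","k_scene",(220,100,380,220)); snap("side","k_side",(165,165,325,275)); snap("wrist","k_wrist")
E
```

```text
t 13.0 y,n,s 123.2 13.0 79.8 roterr+/- [np.float64(49.7), np.float64(179.6)] q [-0.9   1.02  0.11  1.53  0.8   1.26 -1.63] F [-0.4 -0.1  0.3] w 0.0611
travel [-2.5  2.5 -9.5] turn [-0.3  0.6  0.1] | 0.7
```

View pics/k_side.png

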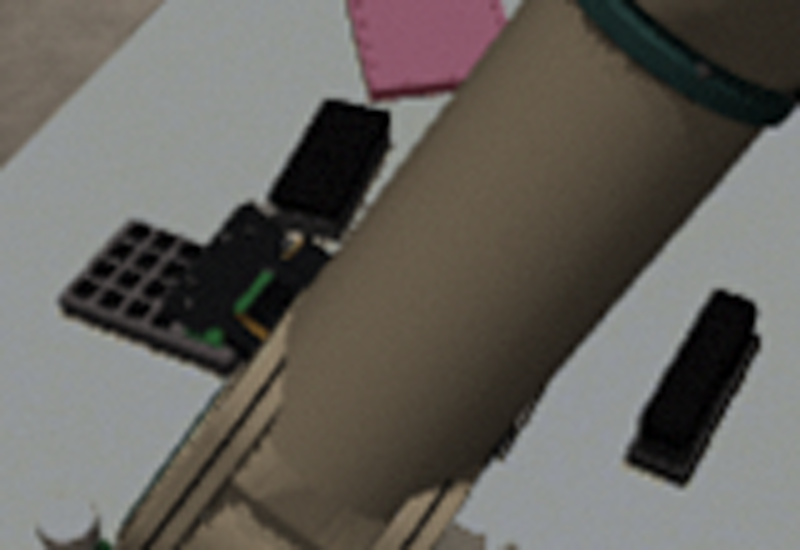

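View pics/k_wrist.png

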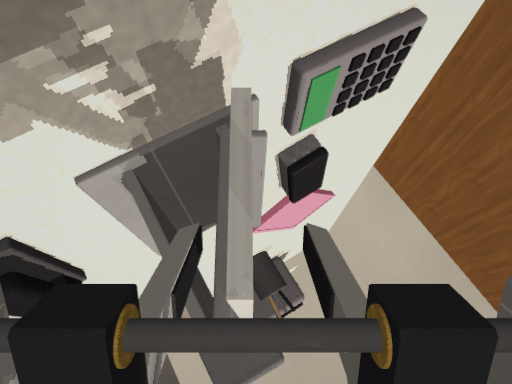

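Emit:
{"api": "play_rows", "payload": {"motion": [{"turn": [0, 0.5, 0], "travel": [-2.5, 2.5, -5], "jaw": 0.3}, {"turn": [0, 0.5, 0], "travel": [-2.5, 2.5, -9.5], "jaw": 0.3}, {"turn": [0, 0.5, 0], "travel": [-2.5, 2.5, -9.5], "jaw": 0.3}]}}

```text
time_s: 13.52
tcp_pos: [0.5947, 0.209, 0.0957]
ee_rot: [1.744, 1.315, -0.315]
force: [0.1, 0.7, -0.8]
gripper_width: 0.0611
```

```bash
python3 - <<'E'
from kin import *
where()
Rt=rotg(1,50); rel(pos(140,6,85)+Rt.apply([0,0,.0188]),Rt); print(robot.get_state()["qvel"].round(3))
E
```

```text
t 13.53 y,n,s 126.7 5.4 72.7 roterr+/- [np.float64(49.7), np.float64(179.8)] q [-0.9   1.04  0.11  1.52  0.8   1.25 -1.63] F [ 0.1  0.7 -0.8] w 0.0611
travel [ 0.4 -1.1  0.5] turn [-0.4  0.  -0. ] | 0.4
[ 0.003 -0.007  0.007  0.001  0.002  0.005  0.002]
```

Good. Next I'll close at moderate force.

Emit:
{"api": "play_rows", "payload": {"motion": [{"turn": [0, 0, 0], "travel": [0, 0, 0], "jaw": -0.4}, {"turn": [0, 0, 0], "travel": [0, 0, 0], "jaw": -0.7}, {"turn": [0, 0, 0], "travel": [0, 0, 0], "jaw": -1}, {"turn": [0, 0, 0], "travel": [0, 0, 0], "jaw": -1}, {"turn": [0, 0, 0], "travel": [0, 0, 0], "jaw": -1}, {"turn": [0, 0, 0], "travel": [0, 0, 0], "jaw": -1}], "squeeze": 45}}

```text
time_s: 14.28
tcp_pos: [0.5958, 0.209, 0.0964]
ee_rot: [1.743, 1.315, -0.313]
force: [3.2, 0.7, 1.3]
gripper_width: 0.0118
```

```bash
python3 - <<'E'
from kin import *
where(); print(robot.get_state()["moment"].round(2))
snap("scene","l_scene",(220,100,380,220)); snap("wrist","l_wrist")
E
```

```text
t 14.28 y,n,s 126.8 6.7 72.8 roterr+/- [np.float64(49.7), np.float64(179.8)] q [-0.9   1.03  0.11  1.52  0.8   1.25 -1.63] F [3.2 0.7 1.3] w 0.0118
[ 0.41 -0.2   0.58]
```

View pics/l_scene.png

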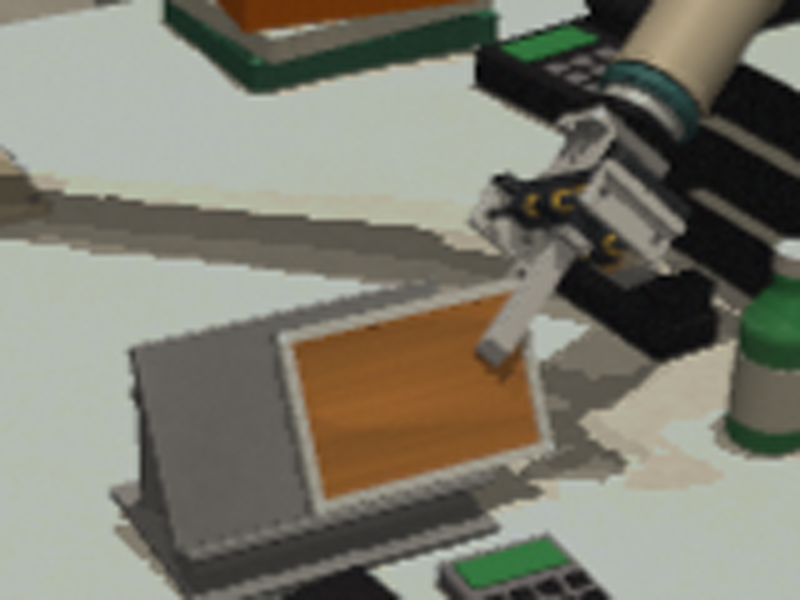

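View pics/l_wrist.png

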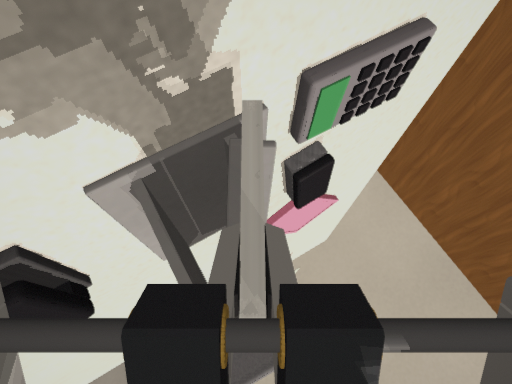

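The fingers stopped at 11.8 mm on the board. The front finger sits on the brown face at about (495,345) in the scene crop, and the other finger is behind the board. I'll lift with a firmer grip.

Emit:
{"api": "play_rows", "payload": {"motion": [{"turn": [0, 0, 0], "travel": [1, 0, 1], "jaw": -1}, {"turn": [0, 0, 0], "travel": [3, 0, 6], "jaw": -1}, {"turn": [0, 0, 0], "travel": [5, 0, 14], "jaw": -1}, {"turn": [0, 0, 0], "travel": [7, 0, 24], "jaw": -1}, {"turn": [0, 0, 0], "travel": [10, 0, 36], "jaw": -1}, {"turn": [0, 0, 0], "travel": [12, 0, 50], "jaw": -1}, {"turn": [0, 0, 0], "travel": [12, 0, 50], "jaw": -1}], "squeeze": 58}}

```text
time_s: 15.25
tcp_pos: [0.6086, 0.2092, 0.148]
ee_rot: [1.744, 1.314, -0.31]
force: [-1.0, -0.7, -2.9]
gripper_width: 0.0119
```

```bash
python3 - <<'E'
from kin import *
where(); print(robot.get_state()["moment"].round(2))
snap("scene","m_scene",(220,100,380,220)); 
E
```

```text
t 15.25 y,n,s 127.3 43.6 111.1 roterr+/- [np.float64(49.6), np.float64(179.7)] q [-0.89  0.97  0.11  1.49  0.8   1.31 -1.56] F [-1.  -0.7 -2.9] w 0.0119
[1.27 0.42 0.  ]
```

View pics/m_scene.png

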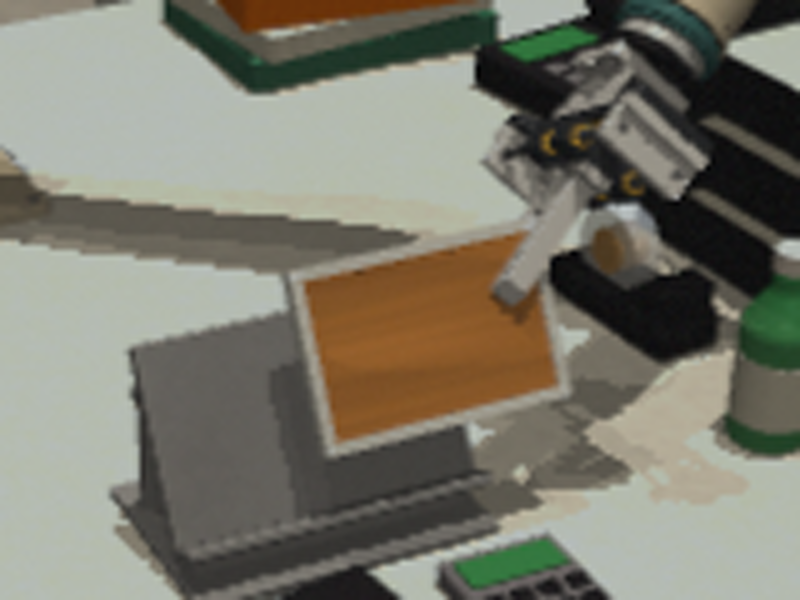

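```bash
cat > s11.py <<'E'
from kin import *
st=robot.get_state(); q0=st["joints"]; R0=R.from_rotvec(st["ee_rot"]); h0=st["tcp_pos"]-R0.apply([0,0,.0188])
print("board-tool frame err deg vs rotg(1,50):",np.degrees((rotg(1,50)*R0.inv()).magnitude()))
R0=rotg(1,50)
def P(th,h):
    Q=R.from_rotvec(-np.radians(th)*u)*R0; return h+Q.apply([0,0,.0188]),Q
hB=pos(-140,6,85)
res=[]
for y1 in(140,80,20):
  for x1 in(.0,.06,.12,-.06):
    for zl in(.25,.32):
      for hx in(0,.06,-.05):
        A=pos(y1,6,85)+np.array([x1,0,zl]); B=pos(-140,6,85)+np.array([hx,0,zl-.05]); N=24
        for mode in(0,1,2):
          po=[P(0,h0+(A-h0)*k/8) for k in range(1,9)]
          if mode==0: po+=[P(180*k/N,A+(B-A)*k/N) for k in range(1,N+1)]
          if mode==1: po+=[P(180*k/N,A) for k in range(1,N+1)]+[P(180,A+(B-A)*k/8) for k in range(1,9)]
          if mode==2: po+=[P(0,A+(B-A)*k/8) for k in range(1,9)]+[P(180*k/N,B) for k in range(1,N+1)]
          po+=[P(180,B+(hB-B)*k/8) for k in range(1,9)]
          tr=track(q0,po,sub=2); res.append((max(t[1] for t in tr),tr[-1][1],tr[-1][0].round(2),(y1,x1,zl,hx,mode)))
res.sort(key=lambda r:r[0]+3*r[1])
for r in res[:8]: print(r)
E
python3 s11.py
```

```text
board-tool frame err deg vs rotg(1,50): 0.47406550276006443
(np.float64(0.013056388118390055), np.float64(0.012434137701623785), array([ 0.7 ,  0.94, -0.2 ,  1.9 , -1.1 ,  0.92, -1.35]), (20, 0.12, 0.25, -0.05, 1))
(np.float64(0.013056388118390055), np.float64(0.012646562340757181), array([ 0.7 ,  0.94, -0.2 ,  1.9 , -1.1 ,  0.92, -1.35]), (20, 0.12, 0.25, 0, 1))
(np.float64(0.013056388118390055), np.float64(0.012925324512789835), array([ 0.7 ,  0.94, -0.19,  1.9 , -1.1 ,  0.92, -1.35]), (20, 0.12, 0.25, 0.06, 1))
(np.float64(0.056083777531274075), np.float64(4.434824595268574e-05), array([ 0.74,  0.95, -0.27,  1.9 , -1.1 ,  0.87, -1.38]), (140, 0.06, 0.25, -0.05, 1))
(np.float64(0.056083777531274075), np.float64(0.0009284070033355205), array([ 0.74,  0.94, -0.26,  1.9 , -1.1 ,  0.87, -1.38]), (140, 0.06, 0.25, 0, 1))
(np.float64(0.056083777531274075), np.float64(0.0017769813486106165), array([ 0.74,  0.94, -0.26,  1.9 , -1.1 ,  0.88, -1.38]), (140, 0.06, 0.25, 0.06, 1))
(np.float64(0.016624010134642906), np.float64(0.016624010134642906), array([ 0.68,  0.94, -0.17,  1.9 , -1.1 ,  0.94, -1.34]), (140, 0.12, 0.25, 0.06, 0))
(np.float64(0.05164054986827642), np.float64(0.005050055533374292), array([ 0.72,  0.94, -0.24,  1.9 , -1.1 ,  0.89, -1.37]), (80, 0.12, 0.25, -0.05, 1))
```

```bash
cat > s12.py <<'E'
from kin import *
from s11 import P
E
sed -i 's/^res=\[\]/if __name__!="__main__": raise SystemExit\nres=[]/' s11.py
cat > path.py <<'E'
from kin import *
R0=rotg(1,50)
def P(th,h):
    Q=R.from_rotvec(-np.radians(th)*u)*R0; return h+Q.apply([0,0,.0188]),Q
A=pos(80,6,85)+np.array([.06,0,.25]); B=pos(-140,6,85)+np.array([.03,0,.2])
E
python3 - <<'E'
from path import *
rel(*P(0,A)); print(u)
E
```

```text
travel [ 45.4 -61.3 199.1] turn [-0.4  0.2 -0. ] | 0.5
[-0.4998023  0.0140591  0.8660254]
```

Emit:
{"api": "play_rows", "payload": {"motion": [{"turn": [0, 0, 0], "travel": [3, 0, 12], "jaw": -1}, {"turn": [0, 0, 0], "travel": [8, 0, 32], "jaw": -1}, {"turn": [0, 0, 0], "travel": [13, 0, 56], "jaw": -1}, {"turn": [0, 0, 0], "travel": [18, -2, 80], "jaw": -1}, {"turn": [0, 0, 0], "travel": [23, -8, 104], "jaw": -1}, {"turn": [0, 0, 0], "travel": [28, -16, 128], "jaw": -1}, {"turn": [0, 0, 0], "travel": [33, -28, 152], "jaw": -1}, {"turn": [0, 0, 0], "travel": [38, -42, 176], "jaw": -1}, {"turn": [0, 0, 0], "travel": [43, -54, 192], "jaw": -1}, {"turn": [0, 0, 0], "travel": [45, -61, 199], "jaw": -1}, {"turn": [0, 0, 0], "travel": [45, -61, 199], "jaw": -1}]}}

```text
time_s: 16.68
tcp_pos: [0.653, 0.1474, 0.3462]
ee_rot: [1.745, 1.314, -0.312]
force: [-0.3, -0.4, -2.8]
gripper_width: 0.0118
```

```bash
python3 - <<'E'
from path import *
where()
N=24
rows([P(180*k/N,A+(B-A)*k/N) for k in range(1,13)])
for t in track(robot.get_state()["joints"],[P(180*k/N,A+(B-A)*k/N) for k in range(1,25)])[1::2]: print(t[0].round(2),round(t[1]*1e3,1))
snap("scene","n_scene")
E
```

```text
t 16.68 y,n,s 66.8 182.6 259.7 roterr+/- [np.float64(49.6), np.float64(179.7)] q [-0.8   0.72  0.14  1.41  0.83  1.46 -1.25] F [-0.3 -0.4 -2.8] w 0.0118
[-2.7, -8.5, -3.1] [3.3, 0.1, -6.5]
[-5.8, -17.2, -6.1] [7.1, 0.0, -13.0]
[-8.8, -25.8, -9.1] [10.8, -0.1, -19.4]
[-11.8, -34.0, -12.0] [14.6, -0.2, -25.9]
[-14.6, -42.1, -14.9] [18.4, -0.2, -32.4]
[-17.3, -50.0, -17.7] [22.1, -0.3, -38.9]
[-19.8, -57.7, -20.4] [25.9, -0.4, -45.4]
[-22.2, -65.3, -23.0] [29.7, -0.5, -51.9]
[-24.4, -72.8, -25.5] [33.4, -0.6, -58.4]
[-26.4, -80.1, -27.9] [37.2, -0.7, -64.9]
[-28.1, -87.4, -30.1] [41.0, -0.7, -71.3]
[-29.7, -94.7, -32.3] [44.7, -0.8, -77.8]
[-0.71  0.75  0.15  1.27  0.67  1.55 -1.27] 0.0
[-0.62  0.76  0.15  1.15  0.51  1.63 -1.31] 0.0
[-0.51  0.77  0.16  1.07  0.35  1.69 -1.38] 0.0
[-0.4   0.77  0.16  1.02  0.19  1.73 -1.46] 0.0
[-0.29  0.77  0.16  1.01  0.03  1.73 -1.55] 0.0
[-0.17  0.75  0.16  1.04 -0.13  1.71 -1.63] 0.0
[-0.05  0.73  0.15  1.11 -0.29  1.65 -1.7 ] 0.0
[ 0.06  0.7   0.15  1.21 -0.44  1.58 -1.75] 0.0
[ 0.17  0.68  0.15  1.33 -0.6   1.5  -1.77] 0.0
[ 0.27  0.66  0.15  1.47 -0.76  1.42 -1.76] 0.0
[ 0.37  0.64  0.14  1.62 -0.93  1.34 -1.74] 0.0
[ 0.47  0.64  0.11  1.77 -1.1   1.27 -1.69] 5.2
```

View pics/n_scene.png

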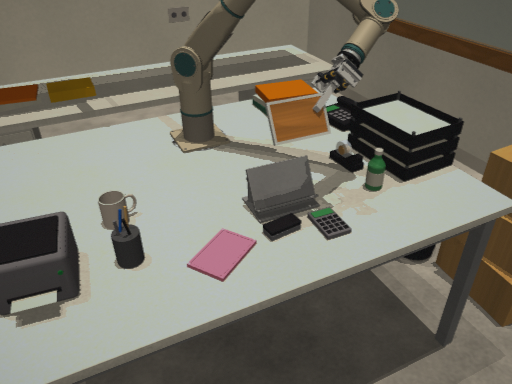

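Emit:
{"api": "play_rows", "payload": {"motion": [{"turn": [3.3, 0.1, -6.5], "travel": [-3, -8, 0], "jaw": -1}, {"turn": [7.1, 0, -13], "travel": [-6, -17, 0], "jaw": -1}, {"turn": [10.8, -0.1, -19.4], "travel": [-9, -26, 0], "jaw": -1}, {"turn": [14.6, -0.2, -25.9], "travel": [-12, -34, 0], "jaw": -1}, {"turn": [18.4, -0.2, -32.4], "travel": [-15, -42, 0], "jaw": -1}, {"turn": [22.1, -0.3, -38.9], "travel": [-17, -50, 0], "jaw": -1}, {"turn": [25.9, -0.4, -45.4], "travel": [-20, -58, 0], "jaw": -1}, {"turn": [29.7, -0.5, -51.9], "travel": [-22, -65, 0], "jaw": -1}, {"turn": [33.4, -0.6, -58.4], "travel": [-24, -73, 0], "jaw": -1}, {"turn": [37.2, -0.7, -64.9], "travel": [-26, -80, 0], "jaw": -1}, {"turn": [41, -0.7, -71.3], "travel": [-28, -87, 0], "jaw": -1}, {"turn": [44.7, -0.8, -77.8], "travel": [-30, -95, 0], "jaw": -1}]}}

```text
time_s: 18.23
tcp_pos: [0.6225, 0.0534, 0.3439]
ee_rot: [-3.087, 0.044, 0.548]
force: [0.6, -0.5, -2.8]
gripper_width: 0.0117
```

```bash
python3 - <<'E'
from path import *
where()
N=24
rows([P(180*k/N,A+(B-A)*k/N) for k in range(13,25)])
for t in track(robot.get_state()["joints"],[P(180*k/N,A+(B-A)*k/N) for k in range(13,25)])[1::2]: print(t[0].round(2),round(t[1]*1e3,1))
snap("scene","o_scene");snap("side","o_side")
E
```

```text
t 18.23 y,n,s -28.1 157.4 271.6 roterr+/- [np.float64(100.4), np.float64(100.3)] q [-0.17  0.74  0.16  0.98 -0.13  1.78 -1.63] F [ 0.6 -0.5 -2.8] w 0.0117
[-0.6, -8.0, -32.0] [3.7, -0.2, -6.5]
[-1.8, -15.3, -33.9] [7.4, -0.3, -13.0]
[-2.7, -22.7, -35.7] [11.2, -0.4, -19.5]
[-3.4, -30.2, -37.4] [14.9, -0.5, -26.0]
[-4.0, -37.8, -38.9] [18.6, -0.6, -32.5]
[-4.4, -45.6, -40.4] [22.4, -0.7, -39.0]
[-4.6, -53.5, -41.8] [26.1, -0.8, -45.5]
[-4.8, -61.7, -43.1] [29.9, -0.9, -52.0]
[-4.8, -70.1, -44.3] [33.6, -1.0, -58.5]
[-4.7, -78.7, -45.5] [37.4, -1.1, -65.0]
[-4.6, -87.5, -46.6] [41.1, -1.2, -71.5]
[-4.5, -96.6, -47.8] [44.8, -1.3, -78.0]
[-0.06  0.73  0.16  1.11 -0.29  1.65 -1.7 ] 0.0
[ 0.05  0.7   0.16  1.21 -0.44  1.58 -1.74] 0.0
[ 0.16  0.68  0.16  1.33 -0.6   1.5  -1.77] 0.0
[ 0.27  0.66  0.15  1.47 -0.76  1.42 -1.76] 0.0
[ 0.37  0.64  0.15  1.62 -0.94  1.35 -1.73] 0.0
[ 0.47  0.64  0.12  1.77 -1.1   1.27 -1.69] 5.7
```

View pics/o_scene.png

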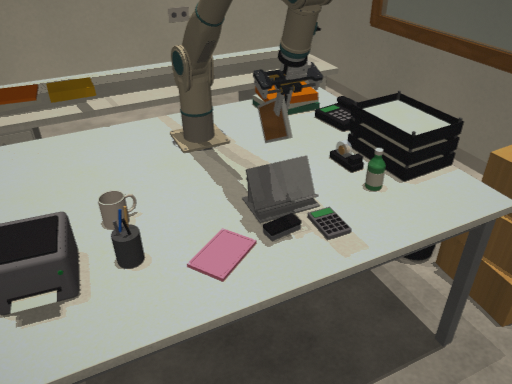

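View pics/o_side.png

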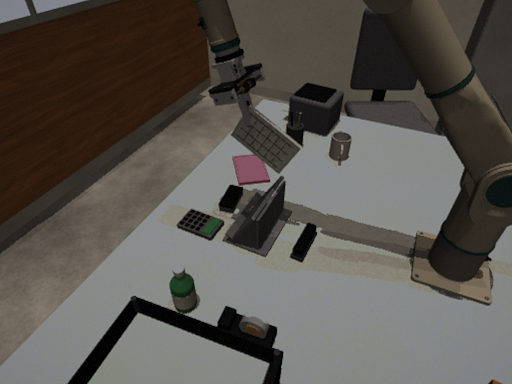

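Halfway round, the board swings clear above the stand, and the white grid is visible in the side view at about (265,135).

Emit:
{"api": "play_rows", "payload": {"motion": [{"turn": [3.7, -0.2, -6.5], "travel": [-1, -8, 0], "jaw": -1}, {"turn": [7.4, -0.3, -13], "travel": [-2, -15, 0], "jaw": -1}, {"turn": [11.2, -0.4, -19.5], "travel": [-3, -23, 0], "jaw": -1}, {"turn": [14.9, -0.5, -26], "travel": [-3, -30, 0], "jaw": -1}, {"turn": [18.6, -0.6, -32.5], "travel": [-4, -38, 0], "jaw": -1}, {"turn": [22.4, -0.7, -39], "travel": [-4, -46, 0], "jaw": -1}, {"turn": [26.1, -0.8, -45.5], "travel": [-5, -54, -5], "jaw": -1}, {"turn": [29.9, -0.9, -52], "travel": [-5, -62, -10], "jaw": -1}, {"turn": [33.6, -1, -58.5], "travel": [-5, -70, -15], "jaw": -1}, {"turn": [37.4, -1.1, -65], "travel": [-5, -79, -20], "jaw": -1}, {"turn": [41.1, -1.2, -71.5], "travel": [-5, -88, -25], "jaw": -1}, {"turn": [44.8, -1.3, -78], "travel": [-4, -97, -30], "jaw": -1}]}}

```text
time_s: 19.82
tcp_pos: [0.6179, -0.0475, 0.3128]
ee_rot: [-1.7, 1.366, 0.296]
force: [0.6, 0.3, -3.0]
gripper_width: 0.012
```

```bash
python3 - <<'E'
from path import *
where()
q=robot.get_state()["joints"]
hB=pos(-140,6,85)
for off in([.03,0,.2],[.03,0,.1],[.026,0,.045],[.017,0,.01]):
    t=track(q,[P(180,hB+np.array(off))],sub=25)[0]; q=t[0]; print(off,t[0].round(2),round(t[1]*1e3,1),t[2].round(1)); rel(*P(180,hB+np.array(off)))
snap("scene","p_scene");snap("side","p_side")
E
```

```text
t 19.82 y,n,s -129.0 140.3 245.6 roterr+/- [np.float64(179.8), np.float64(50.0)] q [ 0.47  0.62  0.12  1.74 -1.09  1.3  -1.74] F [ 0.6  0.3 -3. ] w 0.012
[0.03, 0, 0.2] [ 0.49  0.63  0.08  1.77 -1.1   1.26 -1.7 ] 0.9 0.1
travel [  0.1   4.2 -16.7] turn [ 0.  -0.6 -0.1] | 0.6
[0.03, 0, 0.1] [ 0.61  0.78 -0.1   1.82 -1.1   1.07 -1.56] 2.0 0.3
travel [ 1.000e-01  4.200e+00 -1.167e+02] turn [ 0.  -0.6 -0.1] | 0.6
[0.026, 0, 0.045] [ 0.67  0.87 -0.19  1.84 -1.1   0.97 -1.48] 0.5 0.1
travel [  -3.9    4.2 -171.7] turn [ 0.  -0.6 -0.1] | 0.6
[0.017, 0, 0.01] [ 0.71  0.93 -0.25  1.86 -1.1   0.9  -1.42] 0.2 0.0
travel [ -12.9    4.2 -206.7] turn [ 0.  -0.6 -0.1] | 0.6
```

View pics/p_scene.png

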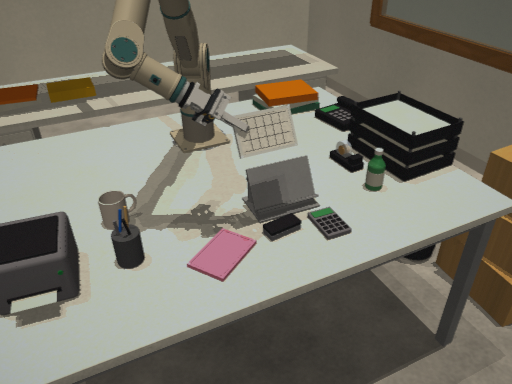

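View pics/p_side.png

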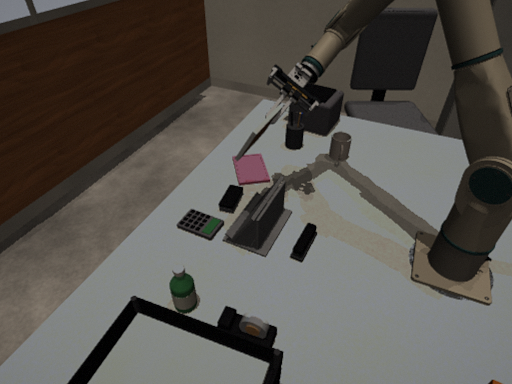

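The white grid now faces outward. I'll lower it in front of the slope.

Emit:
{"api": "play_rows", "payload": {"motion": [{"turn": [0, -0.5, 0], "travel": [0, 4, -17], "jaw": -1}, {"turn": [0, -0.6, 0], "travel": [0, 4, -38], "jaw": -1}, {"turn": [0, -0.6, 0], "travel": [0, 4, -58], "jaw": -1}, {"turn": [0, -0.6, 0], "travel": [0, 4, -78], "jaw": -1}, {"turn": [0, -0.6, 0], "travel": [0, 4, -98], "jaw": -1}, {"turn": [0, -0.6, 0], "travel": [-1, 4, -118], "jaw": -1}, {"turn": [0, -0.6, 0], "travel": [-2, 4, -136], "jaw": -1}, {"turn": [0, -0.6, 0], "travel": [-3, 4, -152], "jaw": -1}, {"turn": [0, -0.6, 0], "travel": [-4, 4, -164], "jaw": -1}, {"turn": [0, -0.6, 0], "travel": [-4, 4, -171], "jaw": -1}, {"turn": [0, -0.6, 0], "travel": [-4, 4, -171], "jaw": -1}]}}

```text
time_s: 21.3
tcp_pos: [0.6119, -0.0454, 0.1402]
ee_rot: [-1.697, 1.364, 0.29]
force: [-0.9, 0.2, -2.8]
gripper_width: 0.0118
```

```bash
python3 - <<'E'
from path import *
where()
hB=pos(-140,6,85)
for off in([.026,0,.045],[.017,0,.01],[.0087,0,.005]):
    rel(*P(180,hB+np.array(off)))
snap("scene","q_scene",(200,110,340,220)); snap("side","q_side",(165,145,325,275))
E
```

```text
t 21.3 y,n,s -127.1 48.8 99.1 roterr+/- [np.float64(179.8), np.float64(50.0)] q [ 0.67  0.87 -0.2   1.84 -1.1   0.96 -1.49] F [-0.9  0.2 -2.8] w 0.0118
travel [2.1 2.2 0.9] turn [-0.  -0.2  0.1] | 0.2
travel [ -6.9   2.2 -34.1] turn [-0.  -0.2  0.1] | 0.2
travel [-15.2   2.2 -39.1] turn [-0.  -0.2  0.1] | 0.2
```

View pics/q_scene.png

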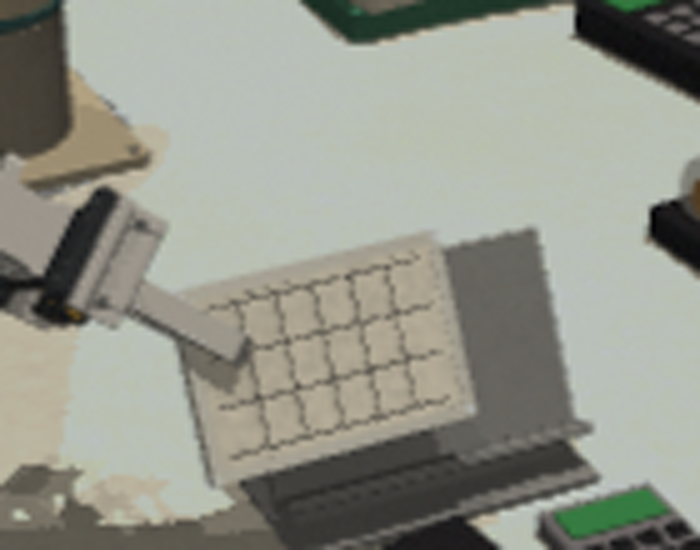

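View pics/q_side.png

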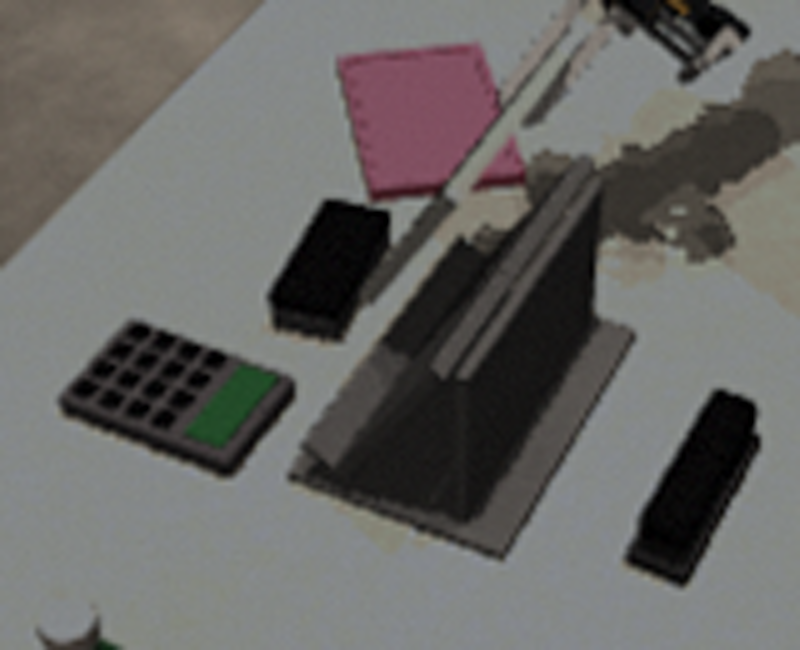

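Emit:
{"api": "play_rows", "payload": {"motion": [{"turn": [0, -0.2, 0], "travel": [-4, 1, -8], "jaw": -1}, {"turn": [0, -0.2, 0], "travel": [-8, 1, -16], "jaw": -1}, {"turn": [0, -0.2, 0], "travel": [-12, 1, -24], "jaw": -1}, {"turn": [0, -0.2, 0], "travel": [-15.5, 1, -31], "jaw": -1}, {"turn": [0, -0.2, 0], "travel": [-19, 1, -36], "jaw": -1}, {"turn": [0, -0.2, 0], "travel": [-22, 1, -39.5], "jaw": -1}, {"turn": [0, -0.2, 0], "travel": [-22, 1, -39.5], "jaw": -1}, {"turn": [0, -0.2, 0], "travel": [-22, 1, -39.5], "jaw": -1}]}}

```text
time_s: 22.4
tcp_pos: [0.5905, -0.0443, 0.1017]
ee_rot: [-1.697, 1.36, 0.285]
force: [0.3, 0.1, -3.5]
gripper_width: 0.0118
```

```bash
python3 - <<'E'
from path import *
where(); print(robot.get_state()["moment"].round(2))
rel(pos(-128,7,73),P(180,A)[1])
snap("scene","r_scene",(200,110,340,220)); snap("side","r_side",(165,145,325,275))
E
```

```text
t 22.4 y,n,s -126.6 10.9 76.5 roterr+/- [np.float64(180.0), np.float64(50.0)] q [ 0.74  0.94 -0.27  1.89 -1.1   0.88 -1.4 ] F [ 0.3  0.1 -3.5] w 0.0118
[-1.11  0.47 -0.01]
travel [-1.7 -1.3 -5. ] turn [0.  0.1 0.1] | 0.1
```

View pics/r_scene.png

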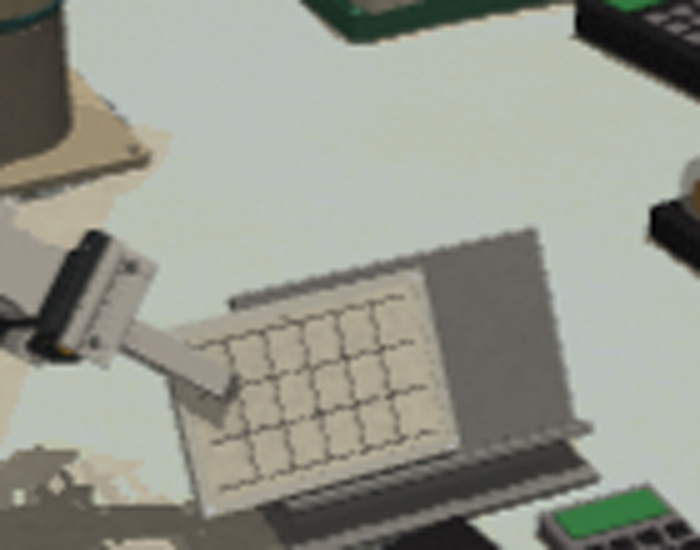

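View pics/r_side.png

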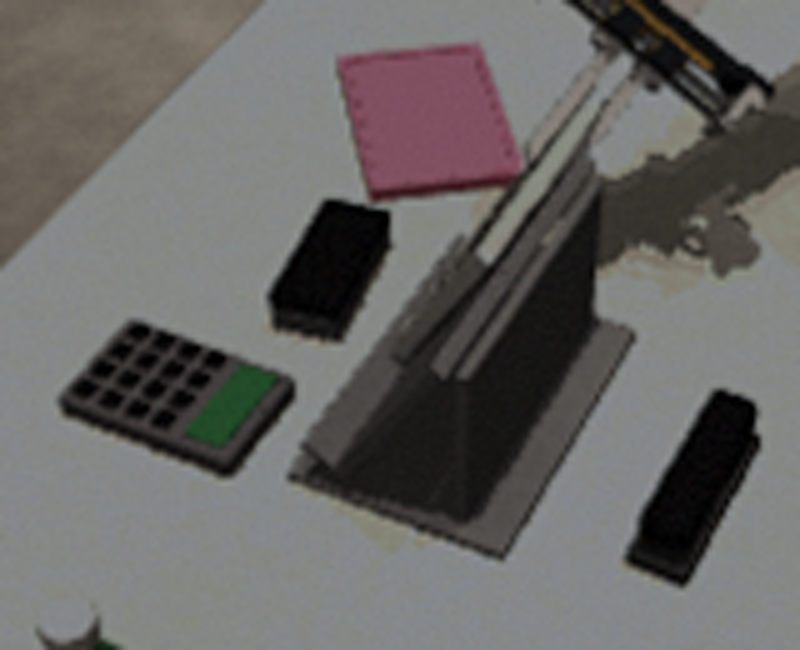

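The board is about 3 mm above the ledge and 4 mm off the face, parallel to both. I'll set it down.

Emit:
{"api": "play_rows", "payload": {"motion": [{"turn": [0, 0, 0], "travel": [-0.6, -1, -2], "jaw": -1}, {"turn": [0, 0, 0], "travel": [-1.2, -1, -3.5], "jaw": -1}, {"turn": [0, 0, 0], "travel": [-1.8, -1, -5], "jaw": -1}, {"turn": [0, 0, 0], "travel": [-2, -1, -5.5], "jaw": -1}, {"turn": [0, 0, 0], "travel": [-2, -1, -5.5], "jaw": -1}]}}

```text
time_s: 23.12
tcp_pos: [0.5887, -0.0452, 0.097]
ee_rot: [-1.697, 1.359, 0.285]
force: [-1.6, -2.4, 4.1]
gripper_width: 0.0117
```

```bash
python3 - <<'E'
from path import *
where(); print(robot.get_state()["moment"].round(2))
snap("scene","t_scene",(200,110,340,220))
E
```

```text
t 23.12 y,n,s -127.5 7.1 73.3 roterr+/- [np.float64(180.0), np.float64(50.0)] q [ 0.75  0.95 -0.27  1.9  -1.1   0.87 -1.39] F [-1.6 -2.4  4.1] w 0.0117
[-0.28  0.15  0.13]
```

View pics/t_scene.png

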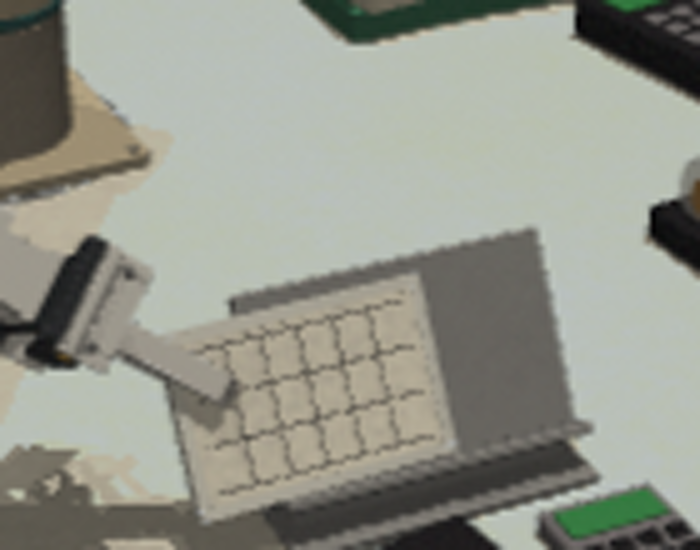

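Contact with the ledge reads about +7 N upward. I'll release and back out along the fingers.

Emit:
{"api": "play_rows", "payload": {"motion": [{"turn": [0, 0, 0], "travel": [0, 0, 0.5], "jaw": -0.7}, {"turn": [0, 0, 0], "travel": [0, 0, 0.5], "jaw": -0.5}, {"turn": [0, 0, 0], "travel": [0, 0, 0.5], "jaw": -0.3}, {"turn": [0, 0, 0], "travel": [0, 0, 0.5], "jaw": -0.3}], "squeeze": 20}}

```text
time_s: 23.68
tcp_pos: [0.5887, -0.0451, 0.0974]
ee_rot: [-1.697, 1.359, 0.285]
force: [0.2, -1.0, 0.3]
gripper_width: 0.0326
```

```bash
python3 - <<'E'
from path import *
where(); Q=P(180,A)[1]; print(Q.apply([0,0,1])*-120)
snap("scene","v_scene",(200,110,340,220))
E
```

```text
t 23.68 y,n,s -127.4 7.2 73.6 roterr+/- [np.float64(180.0), np.float64(50.0)] q [ 0.75  0.94 -0.27  1.9  -1.09  0.87 -1.39] F [ 0.2 -1.   0.3] w 0.0326
[-41.13678187 -90.80454469  66.80044791]
```

View pics/v_scene.png

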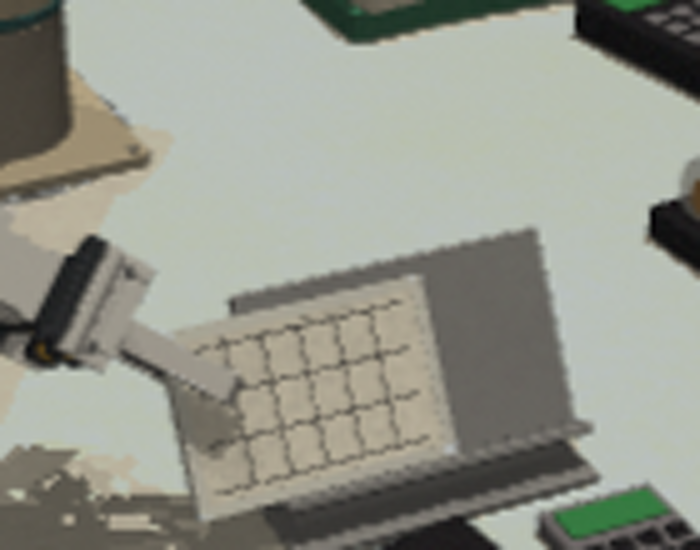

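```bash
cat > s13.py <<'E'
from path import *
Q=P(180,A)[1]; st=robot.get_state(); q=st["joints"]; X0=st["tcp_pos"]; zt=Q.apply([0,0,1])
wp=[("back",X0-zt*.08),("pre",pos(-192,10,40)),("touch",pos(-170,10,40)),("m",pos(-130,10,40)),("end",pos(-95,10,40))]
a=X0
for nm,X in wp:
    t=track(q,[(a+(X-a)*k/5,Q) for k in range(1,6)]+[(X,Q)]*3); q=t[-1][0]; a=X
    print(nm,q.round(2),round(t[-1][1]*1e3,1),t[-1][2].round(1), round(max(x[1] for x in t)*1e3,1)); rel(X,Q)
E
python3 s13.py
```

```text
back [ 0.82  0.87 -0.21  1.85 -0.98  1.01 -1.47] 0.0 0.0 0.0
travel [-27.4 -60.5  44.5] turn [-0.   0.1  0. ] | 0.1
pre [ 0.78  1.02 -0.22  1.74 -1.    0.97 -1.45] 0.0 0.0 0.0
travel [ 17.4 -65.1 -27.8] turn [-0.   0.1  0. ] | 0.1
touch [ 0.76  1.01 -0.24  1.77 -1.03  0.93 -1.43] 0.0 0.0 0.0
travel [ 18.  -43.1 -27.8] turn [-0.   0.1  0. ] | 0.1
m [ 0.73  1.   -0.28  1.84 -1.09  0.86 -1.39] 0.0 0.0 0.0
travel [ 19.1  -3.1 -27.8] turn [-0.   0.1  0. ] | 0.1
end [ 0.75  1.01 -0.39  1.89 -1.1   0.74 -1.39] 0.0 0.0 1.6
travel [ 20.1  31.9 -27.8] turn [-0.   0.1  0. ] | 0.1
```

Emit:
{"api": "play_rows", "payload": {"motion": [{"turn": [0, 0, 0], "travel": [-4, -9, 6.5], "jaw": -0.3}, {"turn": [0, 0, 0], "travel": [-10, -22, 16], "jaw": -0.3}, {"turn": [0, 0, 0], "travel": [-17, -37, 27.5], "jaw": -0.3}, {"turn": [0, 0, 0], "travel": [-24, -52, 38.5], "jaw": -0.3}, {"turn": [0, 0, 0], "travel": [-30, -66, 48.5], "jaw": -0.3}, {"turn": [0, 0, 0], "travel": [-30, -70, 48], "jaw": -1}, {"turn": [0, 0, 0], "travel": [-20, -72, 30], "jaw": -1}, {"turn": [0, 0, 0], "travel": [0, -72, 0], "jaw": -1}, {"turn": [0, 0, 0], "travel": [10, -70, -18], "jaw": -1}, {"turn": [0, 0, 0], "travel": [17, -68, -28], "jaw": -1}, {"turn": [0, 0, 0], "travel": [17, -68, -28], "jaw": -1}]}}

```text
time_s: 25.1
tcp_pos: [0.6056, -0.1119, 0.0687]
ee_rot: [-1.696, 1.358, 0.288]
force: [-0.6, -0.0, -0.2]
gripper_width: 0.0
```

```bash
python3 - <<'E'
from path import *
where(); Q=P(180,A)[1]
for y in(-170,-95): rel(pos(y,10,40),Q)
snap("scene","w_scene",(200,110,340,220)); snap("side","w_side",(165,145,325,275))
E
```

```text
t 25.1 y,n,s -193.8 9.2 39.4 roterr+/- [np.float64(180.0), np.float64(50.1)] q [ 0.78  1.02 -0.22  1.73 -0.99  0.97 -1.45] F [-0.6 -0.  -0.2] w 0.0
travel [ 1.1 23.8  0.9] turn [-0.1  0.1 -0. ] | 0.1
travel [ 3.2 98.7  0.9] turn [-0.1  0.1 -0. ] | 0.1
```

View pics/w_scene.png

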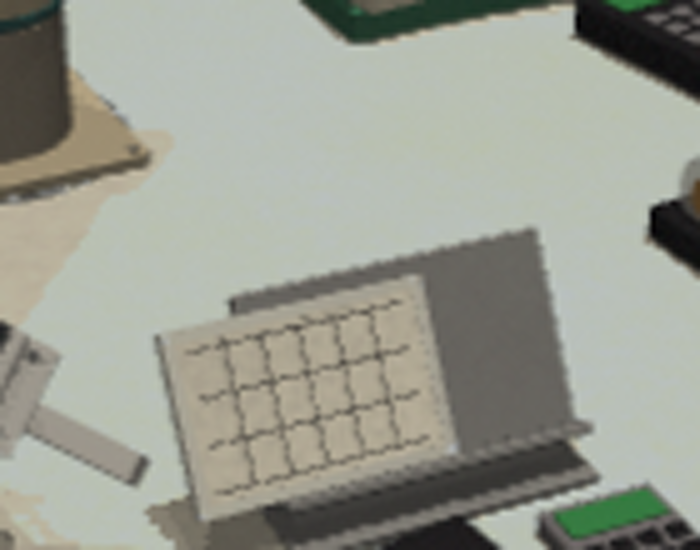

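View pics/w_side.png

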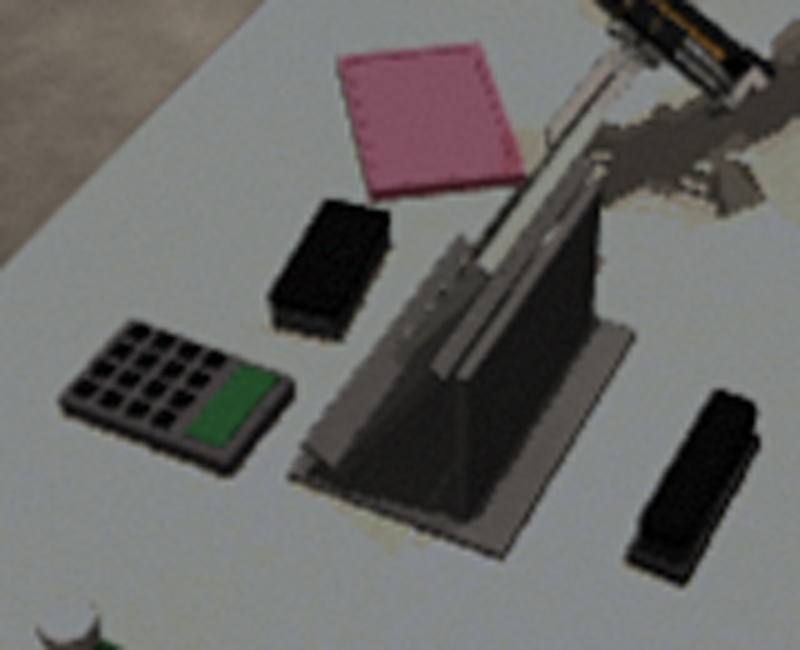

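The board leans on its own, white face out, and the shut tip is left of its free end at (140,475). I'll push +y in slow steps.

Emit:
{"api": "play_rows", "payload": {"motion": [{"turn": [0, 0, 0], "travel": [0.3, 10, 0.8], "jaw": -1}, {"turn": [0, 0, 0], "travel": [0.6, 20, 0.8], "jaw": -1}, {"turn": [0, 0, 0], "travel": [0.8, 26, 0.8], "jaw": -1}, {"turn": [0, 0, 0], "travel": [1, 32, 0.8], "jaw": -1}, {"turn": [0, 0, 0], "travel": [1.2, 38, 0.8], "jaw": -1}, {"turn": [0, 0, 0], "travel": [1.4, 44, 0.8], "jaw": -1}, {"turn": [0, 0, 0], "travel": [1.6, 50, 0.8], "jaw": -1}, {"turn": [0, 0, 0], "travel": [1.8, 56, 0.8], "jaw": -1}]}}

```text
time_s: 26.2
tcp_pos: [0.6074, -0.0567, 0.0705]
ee_rot: [-1.697, 1.358, 0.285]
force: [-0.7, -2.2, 2.0]
gripper_width: 0.0005
```

```bash
python3 - <<'E'
from path import *
where(); Q=P(180,A)[1]
for y in(-95,): rel(pos(y,10,40),Q)
snap("scene","x_scene",(200,110,340,220))
E
```

```text
t 26.2 y,n,s -138.5 10.3 40.9 roterr+/- [np.float64(180.0), np.float64(50.0)] q [ 0.77  1.01 -0.31  1.83 -1.05  0.84 -1.42] F [-0.7 -2.2  2. ] w 0.0005
travel [ 1.4 43.5 -0.9] turn [-0.   0.1  0. ] | 0.1
```

View pics/x_scene.png

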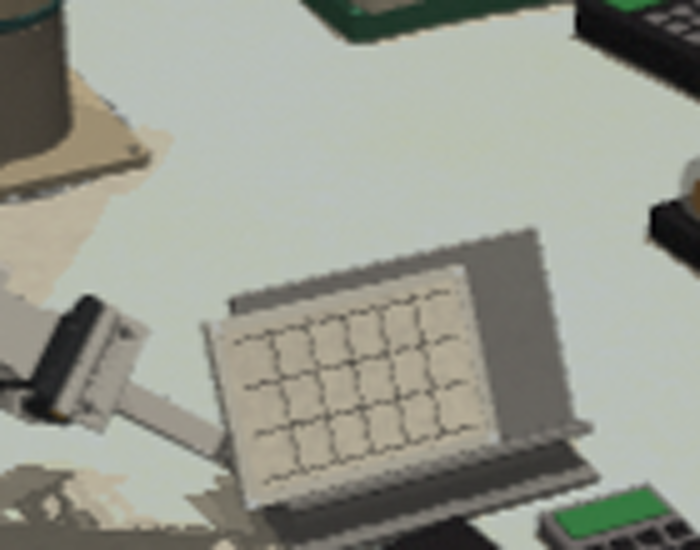

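Emit:
{"api": "play_rows", "payload": {"motion": [{"turn": [0, 0, 0], "travel": [0.2, 6, 0], "jaw": -1}, {"turn": [0, 0, 0], "travel": [0.4, 12, 0], "jaw": -1}, {"turn": [0, 0, 0], "travel": [0.6, 18, 0], "jaw": -1}, {"turn": [0, 0, 0], "travel": [0.8, 24, 0], "jaw": -1}, {"turn": [0, 0, 0], "travel": [1, 30, 0], "jaw": -1}, {"turn": [0, 0, 0], "travel": [1.2, 36, 0], "jaw": -1}, {"turn": [0, 0, 0], "travel": [1.4, 41, 0], "jaw": -1}, {"turn": [0, 0, 0], "travel": [1.4, 43, 0], "jaw": -1}, {"turn": [0, 0, 0], "travel": [1.4, 43, 0], "jaw": -1}]}}

```text
time_s: 27.38
tcp_pos: [0.61, -0.0126, 0.0715]
ee_rot: [-1.696, 1.357, 0.284]
force: [3.8, -3.3, 2.2]
gripper_width: 0.0008
```

```bash
python3 - <<'E'
from path import *
where()
snap("scene","y_scene",(220,120,340,220),6)
E
```

```text
t 27.38 y,n,s -94.4 11.9 41.0 roterr+/- [np.float64(180.0), np.float64(50.1)] q [ 0.78  1.02 -0.43  1.89 -1.07  0.71 -1.42] F [ 3.8 -3.3  2.2] w 0.0008
```

View pics/y_scene.png

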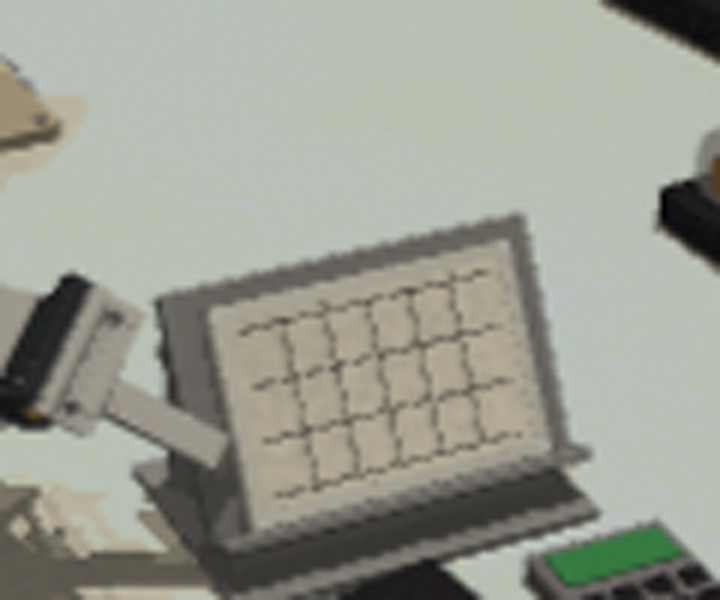

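Emit:
{"api": "play_rows", "payload": {"motion": [{"turn": [0, 0, 0], "travel": [1, -8, 1], "jaw": -1}, {"turn": [0, 0, 0], "travel": [0, -30, 5], "jaw": -1}, {"turn": [0, 0, 0], "travel": [-10, -60, 20], "jaw": -1}, {"turn": [0, 0, 0], "travel": [-25, -95, 50], "jaw": -1}, {"turn": [0, 0, 0], "travel": [-40, -130, 80], "jaw": -1}, {"turn": [0, 0, 0], "travel": [-40, -130, 80], "jaw": -1}]}}

```text
time_s: 28.18
tcp_pos: [0.5693, -0.1464, 0.1519]
ee_rot: [-1.697, 1.361, 0.279]
force: [-0.1, 0.7, 0.5]
gripper_width: 0.0005
```

```bash
python3 - <<'E'
from path import *
where()
snap("scene","z_scene",(220,120,340,220),6);snap("side","z_side",(165,165,325,275))
E
```

```text
t 28.18 y,n,s -229.2 20.2 129.2 roterr+/- [np.float64(180.0), np.float64(49.8)] q [ 0.91  0.89 -0.3   1.76 -0.86  1.03 -1.59] F [-0.1  0.7  0.5] w 0.0005
```

View pics/z_scene.png

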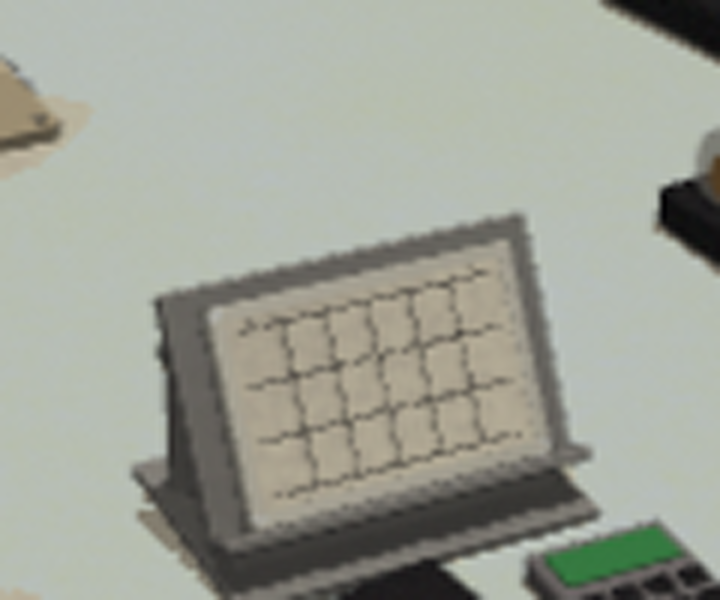

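View pics/z_side.png

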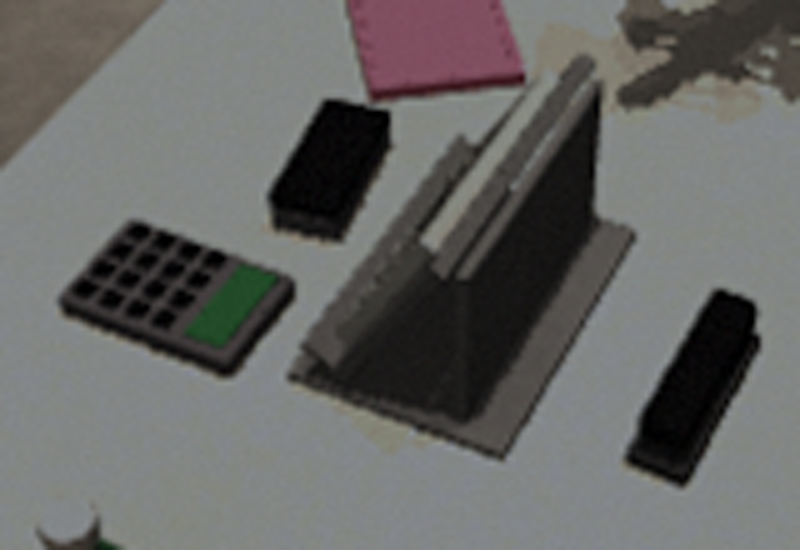

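View pics/z_scene_full.png

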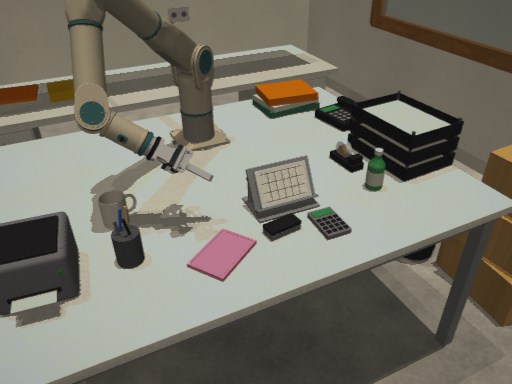

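```bash
python3 - <<'E'
from kin import *
cs=robot.calibration("scene"); Y=[]
for uv in [(210,307),(513,240),(554,452),(250,537)]:
    U=((uv[0]-2.5)/6+220,(uv[1]-2.5)/6+120); o,d=ray(cs,U); t=((P0+.012*n-o)@n)/(d@n); X=o+t*d-P0; print("s,y",(X@u).round(4),(X@yv).round(4)); Y.append(X@yv)
print("centre y",np.mean(Y)); print(robot.job_done())
E
```

```text
s,y 0.1205 -0.0866
s,y 0.1176 0.0947
s,y -0.0019 0.0929
s,y -0.0028 -0.0923
centre y 0.0021986865418030903
the job is handed in; nothing more can be done
None
```

The board is turned over and leaning on the stand again, white gridded face out. I handed the job in at about 28 s of the 72 s; no verdict came back.

**What I did:** I pushed the board along the ledge until its +y end stuck out about 54 mm. I gripped that end across its thickness and lifted it. Above the stand I turned it half a turn, set it down on the −y side, released it and pushed it back to the middle.

**Final position:** The last scene image puts the board's centre about 2 mm from mid-width. Its corners measure −3 to 0 mm and 118 to 121 mm up the slope, so the long edge is on the ledge. I worked these out assuming the board lies in the plane of the face. The side view shows it flat against the slope, but I did not measure the angle separately.

**Robot and other objects:** The gripper is clear and touches nothing. The other objects look unmoved in the pictures, though I did not measure them.

**What went wrong on the way:** On the first push the fingertip rode up over the board's face, at about 5 N, and barely moved it. A second push with the tip closer to the slope worked. An early approach also ran into wrist joint limits, so I chose a different arm pose for gripping and turning the board.

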